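# Empty the kiln-post tipping bucket into the loading tray

### The arm

A 6-joint arm with a two-finger parallel gripper is mounted at the origin on the work surface. World frame = base frame: x ahead of the robot, y to its left, z up, the work surface at z = 0. Lengths are in m, angles in rad, forces in N, time in s.
With the tool pointing down it reaches from about 0.25 to 0.775 m from the base axis. Payload 4 kg.
Tool frame: the origin (TCP) lies between the finger pads; the fingertips stand 14 mm ahead of it and the grasp point (between the pads) lies 5 mm behind it; z points along the fingers, y is the direction in which the jaws open and shut (so a half turn about z gives the same grasp; the last joint's range is limited). The gripper opens to 94 mm and grips with 3 to 60 N. Pads are 16 mm wide; open, the fingers measure 119 mm over their backs; the gripper's body (75 mm by 177 mm) begins 78 mm behind the grasp point.
Start: joints at [-1.328, 0.087, 1.371, -0, 1.684, -0.103], TCP at [0.186, -0.517, 0.22] pointing down, gripper open.
Joint ranges: [-3.1, 3.1], [-0.76, 2.03], [0.27, 2.55], [-1.08, 4.22], [0.17, 2.65], [-2.57, 2.57]. Speed limits (rad/s): [2.79, 2.79, 3.14, 3.14, 3.14, 3.14].

### API

Orientations are given as [roll, pitch, yaw] about the fixed x, y, z axes, in that order (R = Rz(yaw) Ry(pitch) Rx(roll)).
In Python, from bench import robot, cams, spotter gives the robot as it stands.
- The arm moves only by the shell command python3 -m inch 'ROWS'. ROWS is JSON, a list of rows, each an object of numbers: "grip": the opening, from 0 (shut) to 1 (fully open); "dx", "dy", "dz": the shift along the tool's x, y, z in units of 25 mm (1.0 is 25 mm); "rx", "ry", "rz": the turn, a rotation vector about the tool's x, y, z in units of 5 degrees (1.0 is 5 degrees). A call has 1 to 12 rows; each row shifts and turns the pose as measured when the row begins, along the tool's axes as they then stand; what a row does not reach is not made up. A row lasts 1/8 s, in which the tool goes at most 62.5 mm and 10.7 degrees, less where a joint would pass 70% of its speed; a pose out of reach is approached as far as the arm can. A call is refused whole if a number of a shift passes 1 or a number of a turn 1, either way. A call with a gripper value outside its range is refused whole. The fingers move at their own pace and stop on an object; the grip force is fixed at half the most. Time passes only in rows, so rows that do not move let the fingers close. It gives the time, the measured TCP pose, the force and the opening at its end, in the units of the state.
- robot.get_obs(): the state, without advancing time (a new reading comes with each control period).
- cams.snapshot(name): name is "scene" or "top" or "wrist"; returns a dict with "frame" (480x640x3 uint8, red, green, blue), "intrinsics" (3x3 intrinsics, pixels), "eye" and "orientation" of the camera in the world. Camera axes: x right, y up, looking along -z (the intrinsics and any distortion apply to the point x, -y, -z); pixel columns grow to the right and rows downward; lengths in m; the calibration is good to about 2 mm. A picture is of the moment at which its call begins. There is no depth.
- robot.close_job(): hands the job in, once; it reports no verdict.
Trained networks look in a picture, given as the dict that the camera call returned (one of the last four; its "shot" number tells which), for a name from the list of things; names that differ only in an ending like _2 or _b are one class to them, and where a whole thing is asked for, a point or a joint stands for the part that bears it (a point fixed in the world has none). Each returns a list of dicts, best first, with "score" (0 to 1); they miss things now and then, are a little off and sometimes report something else, mostly with a low value. They report only what shows in the picture. A call takes as long as a camera call. They do not tell look-alikes from the thing itself.
- spotter.regions_of(picture, query): "pixels" (480x640 bool, what is visible of it) and "extent" ([left, top, right, bottom] in pixels, round what is visible of it).
- spotter.place_of(picture, query): "pixel" ([column, row] in pixels: a listed point, or the origin of a listed thing).
The state is a dict: "time": time; "joint_positions": joint angles; "qvel": joint speeds; "joint_torque": joint torques, N m; "tool_pos": TCP position; "ee_rot": TCP orientation; "wrist_force": force on the tool from outside, world axes, zero at the start; "wrist_torque": the same for the moment, N m; "width": finger opening in m.
Only numpy, scipy, OpenCV 4.12 (cv2) and the standard library are available. Lean on these libraries where they do the work, as an engineer would, in place of code of your own. Each camera call takes 0.05 s, during which the arm holds its last target.

### The job

Squeeze the two orange tabs to take the white cover off the tipping bucket and set it down, not dropped, flat and the right way up in the middle of the cork mat. Then push the bucket's red bar past its latch until the bucket is tipped right over and all three kiln posts have slid into the wooden tray, and let it swing back fully home. Leave everything else where it is.

Things in the scene. Friction and masses are not known exactly. Their poses are not given: they have to be found in the camera images.
- stand: Grey base plate with two blue uprights that carry the tipping bucket; fixed. Origin on the table right under the bucket's hinge; x (level) is the way the bucket dumps, y runs along the hinge, z up. The base reaches from 115 mm behind the hinge to 25 mm in front and 95 mm to each side; the uprights, 77 to 85 mm to each side, end 15 mm above the hinge.
- bucket_hinge (a point): Point on the hinge axis in the middle of the bucket, 155 mm above the table. The hinge axis is the stand's y axis.
- bucket (a joint): Angle of the green bucket, rad: 0 upright and latched, 1.4 fully tipped against its stop, top going over to the stand's +x. A spring drives it back (3 N at the bar near 0, 6 N at 1.35). A latch roller holds it at 0: about 11 N on the bar gets past it, within the first 0.15 rad. Let go, it swings back and latches by itself in under 1 s.
- bucket_rim (a point): Centre of the bucket's rim, 35 mm above and 22 mm in front of the hinge when upright. The rim is 172 mm long (64 mm behind the hinge to 108 mm in front) and 108 mm wide, the floor 50 mm below the hinge; the sloping front is the spout. Tipped fully, its smooth walls let the posts slide out by themselves within about 1 s.
- push_bar (a point): Middle of the red push bar on the back of the bucket: round, 14 mm thick, 80 mm long, parallel to the hinge, on thin arms at its ends (70 mm clear between them). Upright, it is 95 mm behind (stand -x) and 95 mm above the hinge, 250 mm above the table; fully tipped 78 mm in front and 110 mm above. Push it from behind; 30 mm below the bar stays free there all the way.
- cover: White dust cover snapped on the bucket, plate 170 x 108 x 4 mm, 0.17 kg. Origin at the centre of the plate's underside, x along its length (as the stand's x at first), y from tab to tab, z up. On the bucket its underside lies on the rim, 190 mm above the table. Two ribs reach 12 mm below it, so that set down its origin is 12 mm above what carries it.
- cover_grip (a point): Point midway between the cover's two orange squeeze tabs, 36 mm above its origin, a good height for the middle of the finger pads. The tabs are upright plates 40 mm wide (along cover x), 5 to 53 mm above the cover's origin, outer faces 28 mm to each side along cover y (56 mm apart, 42 mm squeezed). Outside them flat straps rise to 8 mm above the origin.
- tab_left (a joint): Inward travel of the orange tab on the cover's +y side, m: 0 released, 0.007 squeezed fully (about 5 N). Its tooth is under the lip until about 0.0045; both tabs must be squeezed to free the cover, and it can then be lifted straight up.
- tab_right (a joint): The same for the tab on the cover's -y side.
- post1: Square ceramic kiln post, 24 x 68 x 24 mm, 0.08 kg, lying in the bucket; origin at the centre of its underside.
- post2: As post1.
- post3: As post1.
- tray: Open wooden tray in front of the stand under the spout, fixed, 200 (x) x 180 (y) x 45 mm, walls and floor 5 mm, grey lining. Origin at the centre of its underside; axes as the stand's.
- mat: Rectangular cork mat, 180 (its x) x 140 (its y) x 5 mm, fixed on the table on the robot's right. Origin at the centre of its underside.
- plate: round white ceramic plate, 120 mm across, 16 mm high, loose; stands in the spot beside the cork mat; origin at the centre of its underside; not part of the job, to be left alone.
- dish_yellow: small white paint dish with yellow paint, 84 mm across, 19 mm high; origin at the centre of its underside; not part of the job, to be left alone.
- dish_red: small white paint dish with red paint, 84 mm across, 19 mm high; origin at the centre of its underside; not part of the job, to be left alone.
- vase: blue-and-white vase, 84 mm across, 115 mm high; origin at the centre of its underside; not part of the job, to be left alone.
- sponge: yellow block sponge, 90 x 60 x 35 mm; origin at the centre of its underside; not part of the job, to be left alone.
- brush: wooden paint brush, 190 mm long, lying flat; origin under its middle; not part of the job, to be left alone.
Mind the look-alikes: they are no part of the job. Leave any purple look-alike of the cover alone.

How it is judged:
By the outcome, as a careful person would: the job done as asked, in the order asked, and still so for the second after the job is handed in, with the robot touching nothing.
It also fails if it takes over 69 s, if anything falls off the work surface, if the arm or the gripper's body presses on something with over 40 N, if the wrist force passes 120 N, or if a joint passes its speed limit or range.

## Working session

There is one attempt and no reset: what is moved stays moved. The work goes in short steps, Python scripts to look and compute and a shell command to move; the robot and the scene stay as the last step left them, time stands still between calls to the robot, and variables do not carry over. Pictures are saved under pics/ and viewed, and the job is handed in when it is done.

```bash
ls; mkdir -p pics; python3 - <<'E'
from bench import robot,cams,spotter
import cv2
print({k:v for k,v in robot.get_obs().items()})
for n in ["scene","top"]:
    p=cams.snapshot(n); cv2.imwrite(f"pics/{n}0.png",p["frame"][:,:,::-1]); print(n,p["intrinsics"],p["eye"],p["orientation"],p.keys())
    for q in ["stand","cover","cover_grip","bucket_hinge","push_bar","mat","tray","plate","bucket_rim"]:
        try: print(q,[(r["pixel"],round(r["score"],2)) for r in spotter.place_of(p,q)])
        except Exception as e: print(q,e)
E
```

```text
pics
{'time': 0.0, 'joint_positions': array([-1.32806278e+00,  8.79513229e-02,  1.37222136e+00,  2.09081088e-05,
        1.68360995e+00, -1.03105212e-01]), 'qvel': array([-2.04571638e-04,  9.47280618e-04, -1.24011031e-03,  2.53912920e-03,
        6.43863186e-05, -1.07876390e-03]), 'joint_torque': array([-4.73478376e-04, -3.40185142e+01, -3.02428973e+01,  7.17785326e-02,
        3.29101668e-02, -1.61146631e-04]), 'tool_pos': array([ 0.186318  , -0.51693543,  0.21832285]), 'ee_rot': array([-3.13941645e+00, -2.46067850e-04,  3.45840825e-01]), 'wrist_force': array([-0.23561501, -0.15476662,  0.11259981]), 'wrist_torque': array([ 0.04631631,  0.01749617, -0.01676493]), 'width': 0.09411032173017571}
scene [[446.5249874    0.         319.92962521]
 [  0.         446.5249874  240.75844166]
 [  0.           0.           1.        ]] [1.01563608 0.64207986 0.88314852] [ 0.82867111 -0.00336151  2.46024228] dict_keys(['frame', 'intrinsics', 'eye', 'orientation', 'shot'])
stand [([316.0, 286.3], 0.64)]
cover [([314.9, 172.2], 0.84), ([411.8, 276.8], 0.82), ([321.4, 236.1], 0.68), ([343.6, 324.9],
[... 278 characters left out ...]
38.2], 0.23)]
top [[515.43110564   0.         322.38211559]
 [  0.         515.43110564 232.25272969]
 [  0.           0.           1.        ]] [0.30329831 0.03280244 1.52211107] [ 0.16482191  0.00528821 -1.54173558] dict_keys(['frame', 'intrinsics', 'eye', 'orientation', 'shot'])
stand [([331.5, 240.1], 0.85)]
cover [([278.2, 315.1], 0.85), ([463.7, 358.1], 0.79), ([322.9, 229.6], 0.78), ([454.4, 279.5], 0.68), ([346.1, 152.6], 0.32)]
cover_grip [([321.6, 228.9], 0.9), ([463.0, 355.5], 0.9), ([277.4, 318.5], 0.57)]
bucket_hinge []
push_bar [([188.0, 250.5], 0.64), ([368.8, 238.4], 0.57)]
mat [([458.4, 217.7], 0.92)]
tray [([287.0, 231.6], 0.85)]
plate [([450.0, 280.3], 0.85)]
bucket_rim []
```

View pics/scene0.png

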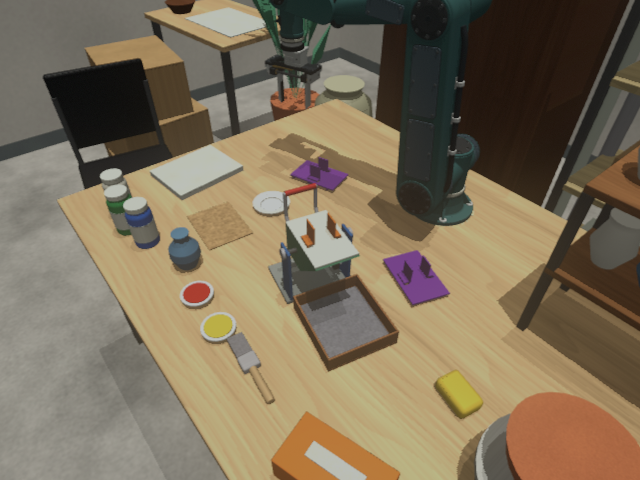

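View pics/top0.png

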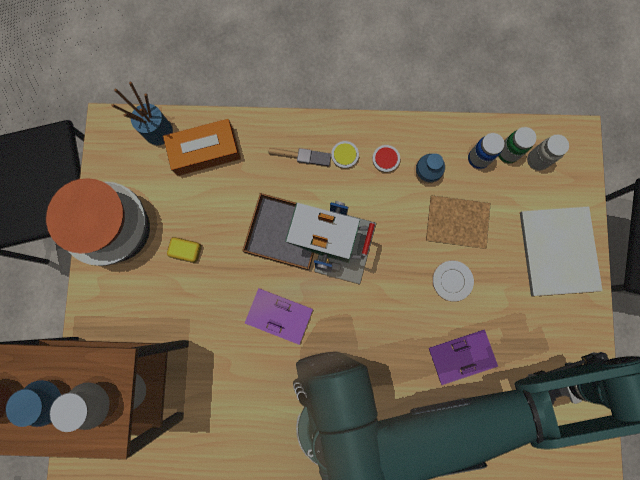

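```bash
python3 - <<'E'
import cv2
a=cv2.imread("pics/top0.png")[170:300,230:400]; cv2.imwrite("pics/topz.png",cv2.resize(a,None,fx=4.5,fy=4.5,interpolation=cv2.INTER_CUBIC))
a=cv2.imread("pics/scene0.png")[170:300,250:410]; cv2.imwrite("pics/scz.png",cv2.resize(a,None,fx=4.5,fy=4.5,interpolation=cv2.INTER_CUBIC))
a=cv2.imread("pics/top0.png")[185:310,415:505]; cv2.imwrite("pics/topm.png",cv2.resize(a,None,fx=4.5,fy=4.5,interpolation=cv2.INTER_CUBIC))
E
```

```text
(no output)
```

View pics/topz.png

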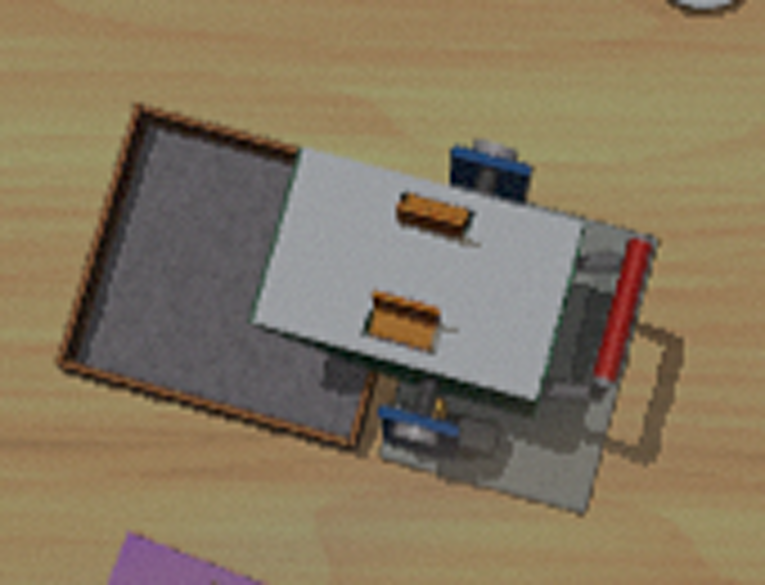

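View pics/scz.png

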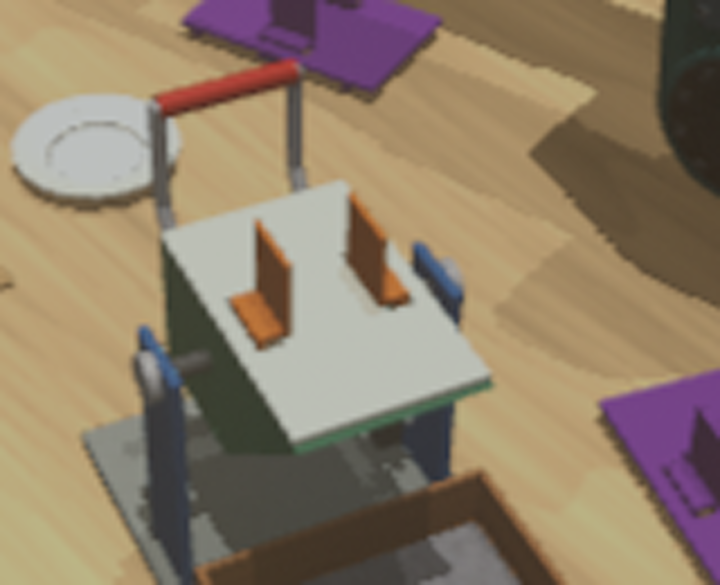

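View pics/topm.png

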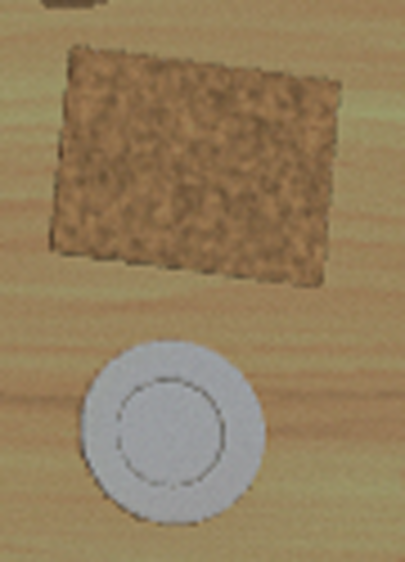

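```bash
cat > h.py <<'E'
import numpy as np
from scipy.spatial.transform import Rotation as R
from scipy.optimize import least_squares
CAM={"top":(515.43110564,322.38211559,232.25272969,[0.30329831,0.03280244,1.52211107],[0.16482191,0.00528821,-1.54173558]),
"scene":(446.5249874,319.92962521,240.75844166,[1.01563608,0.64207986,0.88314852],[0.82867111,-0.00336151,2.46024228])}
def proj(cam,P):
    f,cx,cy,e,o=CAM[cam]; p=(np.atleast_2d(P)-np.array(e))@R.from_euler("xyz",o).as_matrix()
    return np.c_[cx+f*p[:,0]/-p[:,2], cy-f*p[:,1]/-p[:,2]]
def plane(cam,px,z):
    f,cx,cy,e,o=CAM[cam]; px=np.atleast_2d(px)
    d=np.c_[(px[:,0]-cx)/f,-(px[:,1]-cy)/f,-np.ones(len(px))]@R.from_euler("xyz",o).as_matrix().T
    e=np.array(e); return e+d*((z-e[2])/d[:,2])[:,None]
def T(s,P):
    P=np.atleast_2d(P); c,n=np.cos(s[2]),np.sin(s[2])
    return np.c_[s[0]+c*P[:,0]-n*P[:,1], s[1]+n*P[:,0]+c*P[:,1],P[:,2]]
E
python3 - <<'E'
from h import *
pts=np.array([[.107,-.054,.194],[.107,.054,.194],[-.063,-.054,.194],[-.063,.054,.194],[-.095,-.04,.25],[-.095,.04,.25]])
top=np.array([[300,150],[255,322],[583,228],[537,402],[640,240],[603,378]])/4.5+[230,170]
sc=np.array([[293,440],[490,378],[163,235],[345,182],[158,105],[298,70]])/4.5+[250,170]
for use in ("t","s","ts"):
    f=lambda s:np.r_[((proj("top",T(s,pts))-top).ravel() if "t" in use else []),((proj("scene",T(s,pts))-sc).ravel() if "s" in use else [])]
    r=least_squares(f,[.3,.0,1.4]); print(use,r.x,np.degrees(r.x[2]),np.abs(r.fun).max(),r.fun.round(1))
s=r.x
print("cover",T(s,[.022,0,.19]),"bar",T(s,[-.095,0,.25]),"tipped",T(s,[.078,0,.265]))
m=plane("top",np.array([[72,45],[340,80],[322,287],[52,250]])/4.5+[415,185],.005)
print("mat",m,m.mean(0),np.degrees(np.arctan2(*(m[0]-m[1])[1::-1])),np.linalg.norm(m[0]-m[1]),np.linalg.norm(m[0]-m[3]))
print("plate",plane("top",[450,280.3],0.008))
print("vase",plane("top",[430,167],0.1), plane("scene",[184,262],0))
E
```

```text
t [0.52265385 0.02338828 1.33601365] 76.54794323678759 1.1561314246273184 [ 0.5 -0.3 -0.6  0.6  0.1 -1.2 -0.1 -0.2 -0.1  0.5  0.2  0.5]
s [0.52470539 0.03038022 1.31676421] 75.44503196436418 0.6673544370943318 [-0.4  0.4  0.4 -0.3 -0.3 -0.7  0.1 -0.5  0.2  0.6 -0.   0.3]
ts [0.52294929 0.02613879 1.32625716] 75.9889379513609 1.9231903675167246 [-0.2 -0.7 -1.7  0.1 -0.8 -1.  -1.4 -0.2 -1.2  0.8 -1.2  0.6 -0.4 -1.
  0.  -1.9 -0.9 -1.7 -0.8 -1.6 -0.5 -0.3 -1.  -0.8]
cover [[0.5282757  0.04748426 0.19      ]] bar [[ 0.49994892 -0.06603487  0.25      ]] tipped [[0.54183381 0.10181821 0.265     ]]
mat [[ 0.67841447 -0.27607982  0.005     ]
 [ 0.65937203 -0.45477348  0.005     ]
 [ 0.51939604 -0.43954814  0.005     ]
 [ 0.53902033 -0.26212822  0.005     ]] [ 0.59905072 -0.35813242  0.005     ] 83.91724749553471 0.17970542153118227 0.1400905909376041
plate [[ 0.42275028 -0.32962808  0.008     ]]
vase [[ 0.73688313 -0.2543366   0.1       ]] [[ 0.75590852 -0.27306153  0.        ]]
```

```bash
cat >> h.py <<'E'
def plan(goal,yaw,n=None,tilt=False):
    """print next rows toward goal xyz and yaw(deg), tool down"""
    from bench import robot
    o=robot.get_obs(); p=np.array(o["tool_pos"]); r0=R.from_euler("xyz",o["ee_rot"]); rg=R.from_euler("xyz",[np.pi,0,np.radians(yaw)])
    d=np.array(goal)-p; rv=(r0.inv()*rg).as_rotvec(degrees=True)
    nn=max(int(np.ceil(max(np.abs(rv).max()/5, np.linalg.norm(d)/.034))),1)
    if n: nn=max(n,nn)
    print("t",o["time"],"pos",p.round(4),"rpy",np.degrees(o["ee_rot"]).round(2),"F",np.round(o["wrist_force"],1),"w",round(o["width"],4),"d",d.round(4),"rv",rv.round(2),"n",nn)
    while 1:
        rows=[];ok=True
        for i in range(nn):
            ri=r0*R.from_rotvec(rv*i/nn,degrees=True); s=ri.inv().apply(d/nn)/.025; ok&=np.abs(s).max()<=1; rows.append(np.r_[s,rv/nn/5].round(2))
        if ok: break
        nn+=1
    for x in rows: print("{"+",".join(f'"{k}":{v:.2f}' for k,v in zip(["dx","dy","dz","rx","ry","rz"],x) if abs(v)>=.005)+"}")
E
python3 -c "
from h import *
plan([.528,.047,.36],76)"
```

```text
t 1.0 pos [ 0.1864 -0.5175  0.2195] rpy [179.99  -0.    19.81] F [ 0.1 -0.9 -0.1] w 0.0933 d [0.3416 0.5645 0.1405] rv [ 1.000e-02  0.000e+00 -5.619e+01] n 20
{"dx":0.76,"dy":-0.62,"dz":-0.21,"rz":-0.42}
{"dx":0.78,"dy":-0.59,"dz":-0.21,"rz":-0.42}
{"dx":0.80,"dy":-0.56,"dz":-0.21,"rz":-0.42}
{"dx":0.82,"dy":-0.53,"dz":-0.21,"rz":-0.42}
{"dx":0.84,"dy":-0.50,"dz":-0.21,"rz":-0.42}
{"dx":0.86,"dy":-0.47,"dz":-0.21,"rz":-0.42}
{"dx":0.87,"dy":-0.44,"dz":-0.21,"rz":-0.42}
{"dx":0.89,"dy":-0.40,"dz":-0.21,"rz":-0.42}
{"dx":0.90,"dy":-0.37,"dz":-0.21,"rz":-0.42}
{"dx":0.92,"dy":-0.34,"dz":-0.21,"rz":-0.42}
{"dx":0.93,"dy":-0.31,"dz":-0.21,"rz":-0.42}
{"dx":0.94,"dy":-0.27,"dz":-0.21,"rz":-0.42}
{"dx":0.95,"dy":-0.24,"dz":-0.21,"rz":-0.42}
{"dx":0.96,"dy":-0.20,"dz":-0.21,"rz":-0.42}
{"dx":0.96,"dy":-0.17,"dz":-0.21,"rz":-0.42}
{"dx":0.97,"dy":-0.13,"dz":-0.21,"rz":-0.42}
{"dx":0.97,"dy":-0.10,"dz":-0.21,"rz":-0.42}
{"dx":0.98,"dy":-0.06,"dz":-0.21,"rz":-0.42}
{"dx":0.98,"dy":-0.03,"dz":-0.21,"rz":-0.42}
{"dx":0.98,"dy":0.01,"dz":-0.21,"rz":-0.42}
{"dx":0.98,"dy":0.04,"dz":-0.21,"rz":-0.42}
{"dx":0.97,"dy":0.08,"dz":-0.21,"rz":-0.42}
{"dx":0.97,"dy":0.12,"dz":-0.21,"rz":-0.42}
{"dx":0.97,"dy":0.15,"dz":-0.21,"rz":-0.42}
{"dx":0.96,"dy":0.19,"dz":-0.21,"rz":-0.42}
{"dx":0.95,"dy":0.22,"dz":-0.21,"rz":-0.42}
{"dx":0.94,"dy":0.25,"dz":-0.21,"rz":-0.42}
```

```bash
python3 -m inch '[{"dx":0.75,"dy":-0.6,"dz":-0.5,"rz":-0.4},{"dx":0.8,"dy":-0.6,"dz":-0.5,"rz":-0.4},{"dx":0.8,"dy":-0.55,"dz":-0.5,"rz":-0.4},{"dx":0.8,"dy":-0.55,"dz":-0.5,"rz":-0.4},{"dx":0.85,"dy":-0.5,"dz":-0.5,"rz":-0.4},{"dx":0.85,"dy":-0.5,"dz":-0.5,"rz":-0.4},{"dx":0.85,"dy":-0.45,"dz":-0.5,"rz":-0.4},{"dx":0.9,"dy":-0.4,"dz":-0.5,"rz":-0.4},{"dx":0.9,"dy":-0.35,"dz":-0.5,"rz":-0.4},{"dx":0.9,"dy":-0.35,"dz":-0.5,"rz":-0.4},{"dx":0.9,"dy":-0.3,"dz":-0.5,"rz":-0.4},{"dx":0.95,"dy":-0.25,"dz":-0.5,"rz":-0.4}]'
python3 -c "
from h import *
plan([.528,.047,.36],76)"
```

```text
t 1.0 pos [ 0.1864 -0.5175  0.2195] rpy [179.99  -0.    19.81] F [ 0.1 -0.9 -0.1] w 0.0933 d [0.3416 0.5645 0.1405] rv [ 1.000e-02  0.000e+00 -5.619e+01] n 20
{"dx":0.76,"dy":-0.62,"dz":-0.21,"rz":-0.42}
{"dx":0.78,"dy":-0.59,"dz":-0.21,"rz":-0.42}
{"dx":0.80,"dy":-0.56,"dz":-0.21,"rz":-0.42}
{"dx":0.82,"dy":-0.53,"dz":-0.21,"rz":-0.42}
{"dx":0.84,"dy":-0.50,"dz":-0.21,"rz":-0.42}
{"dx":0.86,"dy":-0.47,"dz":-0.21,"rz":-0.42}
{"dx":0.87,"dy":-0.44,"dz":-0.21,"rz":-0.42}
{"dx":0.89,"dy":-0.40,"dz":-0.21,"rz":-0.42}
{"dx":0.90,"dy":-0.37,"dz":-0.21,"rz":-0.42}
{"dx":0.92,"dy":-0.34,"dz":-0.21,"rz":-0.42}
{"dx":0.93,"dy":-0.31,"dz":-0.21,"rz":-0.42}
{"dx":0.94,"dy":-0.27,"dz":-0.21,"rz":-0.42}
{"dx":0.95,"dy":-0.24,"dz":-0.21,"rz":-0.42}
{"dx":0.96,"dy":-0.20,"dz":-0.21,"rz":-0.42}
{"dx":0.96,"dy":-0.17,"dz":-0.21,"rz":-0.42}
{"dx":0.97,"dy":-0.13,"dz":-0.21,"rz":-0.42}
{"dx":0.97,"dy":-0.10,"dz":-0.21,"rz":-0.42}
{"dx":0.98,"dy":-0.06,"dz":-0.21,"rz":-0.42}
{"dx":0.98,"dy":-0.03,"dz":-0.21,"rz":-0.42}
{"dx":0.98,"dy":0.01,"dz":-0.21,"rz":-0.42}
{"dx":0.98,"dy":0.04,"dz":-0.21,"rz":-0.42}
{"dx":0.97,"dy":0.08,"dz":-0.21,"rz":-0.42}
{"dx":0.97,"dy":0.12,"dz":-0.21,"rz":-0.42}
{"dx":0.97,"dy":0.15,"dz":-0.21,"rz":-0.42}
{"dx":0.96,"dy":0.19,"dz":-0.21,"rz":-0.42}
{"dx":0.95,"dy":0.22,"dz":-0.21,"rz":-0.42}
{"dx":0.94,"dy":0.25,"dz":-0.21,"rz":-0.42}invalid input at $[0]: expected keys grip, dx, dy, dz, rx, ry, rz
```

```bash
python3 -m inch '[{"grip":1,"dx":0.75,"dy":-0.6,"dz":-0.5,"rx":0,"ry":0,"rz":-0.4},{"grip":1,"dx":0.8,"dy":-0.6,"dz":-0.5,"rx":0,"ry":0,"rz":-0.4},{"grip":1,"dx":0.8,"dy":-0.55,"dz":-0.5,"rx":0,"ry":0,"rz":-0.4},{"grip":1,"dx":0.8,"dy":-0.55,"dz":-0.5,"rx":0,"ry":0,"rz":-0.4},{"grip":1,"dx":0.85,"dy":-0.5,"dz":-0.5,"rx":0,"ry":0,"rz":-0.4},{"grip":1,"dx":0.85,"dy":-0.5,"dz":-0.5,"rx":0,"ry":0,"rz":-0.4},{"grip":1,"dx":0.85,"dy":-0.45,"dz":-0.5,"rx":0,"ry":0,"rz":-0.4},{"grip":1,"dx":0.9,"dy":-0.4,"dz":-0.5,"rx":0,"ry":0,"rz":-0.4},{"grip":1,"dx":0.9,"dy":-0.35,"dz":-0.5,"rx":0,"ry":0,"rz":-0.4},{"grip":1,"dx":0.9,"dy":-0.35,"dz":-0.5,"rx":0,"ry":0,"rz":-0.4},{"grip":1,"dx":0.9,"dy":-0.3,"dz":-0.5,"rx":0,"ry":0,"rz":-0.4},{"grip":1,"dx":0.95,"dy":-0.25,"dz":-0.5,"rx":0,"ry":0,"rz":-0.4}]'
sed -i 's/for x in rows: print.*/for x in rows: print(x+0.)/' h.py
python3 -c "
from h import *
plan([.528,.047,.36],76)"
```

```text
time: 2.5
tool_pos: [0.3427, -0.2391, 0.3885]
ee_rot: [3.123, -0.002, 0.807]
wrist_force: [0.9, 0.9, 0.1]
width: 0.0942
t 2.5 pos [ 0.3427 -0.2391  0.3885] rpy [ 1.7894e+02 -1.2000e-01  4.6210e+01] F [0.9 0.9 0.1] w 0.0942 d [ 0.1853  0.2861 -0.0285] rv [  1.07   0.16 -29.79] n 11
[ 0.96 -0.19  0.08  0.02  0.   -0.43]
[ 0.96 -0.15  0.08  0.02  0.   -0.43]
[ 0.97 -0.11  0.08  0.02  0.   -0.43]
[ 0.97 -0.08  0.08  0.02  0.   -0.43]
[ 0.97 -0.04  0.08  0.02  0.   -0.43]
[ 0.97  0.    0.08  0.02  0.   -0.43]
[ 0.97  0.03  0.08  0.02  0.   -0.43]
[ 0.97  0.07  0.08  0.02  0.   -0.43]
[ 0.97  0.1   0.08  0.02  0.   -0.43]
[ 0.96  0.14  0.08  0.02  0.   -0.43]
[ 0.96  0.18  0.08  0.02  0.   -0.43]
[ 0.95  0.21  0.08  0.02  0.   -0.43]
[ 0.94  0.25  0.08  0.02  0.   -0.43]
[ 0.93  0.28  0.08  0.02  0.   -0.43]
```

```bash
python3 -m inch '[{"grip":1,"dx":1,"dy":-0.2,"dz":0.1,"rx":0,"ry":0,"rz":-0.5},{"grip":1,"dx":1,"dy":-0.15,"dz":0.1,"rx":0.05,"ry":0,"rz":-0.5},{"grip":1,"dx":1,"dy":-0.1,"dz":0.1,"rx":0.05,"ry":0,"rz":-0.5},{"grip":1,"dx":1,"dy":-0.1,"dz":0.1,"rx":0.05,"ry":0,"rz":-0.5},{"grip":1,"dx":1,"dy":-0.05,"dz":0.1,"rx":0.05,"ry":0,"rz":-0.5},{"grip":1,"dx":1,"dy":0,"dz":0.1,"rx":0,"ry":0,"rz":-0.5},{"grip":1,"dx":1,"dy":0.05,"dz":0.1,"rx":0,"ry":0,"rz":-0.5},{"grip":1,"dx":1,"dy":0.1,"dz":0.1,"rx":0,"ry":0,"rz":-0.5},{"grip":1,"dx":1,"dy":0.1,"dz":0.1,"rx":0,"ry":0,"rz":-0.5},{"grip":1,"dx":1,"dy":0.15,"dz":0.1,"rx":0,"ry":0,"rz":-0.5},{"grip":1,"dx":1,"dy":0.2,"dz":0.1,"rx":0,"ry":0,"rz":-0.5},{"grip":1,"dx":1,"dy":0.2,"dz":0.1,"rx":0,"ry":0,"rz":-0.5}]'
python3 - <<'E'
from h import *
from bench import cams,spotter
import cv2
plan([.528,.047,.36],76)
p=cams.snapshot("wrist");cv2.imwrite("pics/w1.png",p["frame"][:,:,::-1]); print(p["intrinsics"],p["eye"].tolist(),p["orientation"].tolist())
for q in ["cover","cover_grip","push_bar"]: print(q,[(r["pixel"],r["score"]) for r in spotter.place_of(p,q)])
E
```

```text
time: 4.0
tool_pos: [0.487, 0.0531, 0.378]
ee_rot: [3.111, 0.002, 1.383]
wrist_force: [0.3, 0.0, -0.3]
width: 0.0942
t 4.0 pos [0.487  0.0531 0.378 ] rpy [1.7825e+02 1.1000e-01 7.9270e+01] F [ 0.3  0.  -0.3] w 0.0942 d [ 0.041  -0.0061 -0.018 ] rv [1.75 0.06 3.27] n 2
[0.03 0.82 0.38 0.17 0.01 0.33]
[0.06 0.82 0.37 0.17 0.01 0.33]
[[395.6653463    0.         314.45307948]
 [  0.         395.6653463  242.07542715]
 [  0.           0.           1.        ]] [0.49792325018877887, 0.13624076371503174, 0.542796516935807] [-0.2912042669178109, -0.0306583202138897, -0.18726719756634505]
cover [([183.0, 462.7], 0.89), ([145.2, 124.4], 0.8), ([356.3, 214.5], 0.59)]
cover_grip [([139.6, 124.8], 0.64), ([361.9, 221.1], 0.57)]
push_bar [([352.0, 367.0], 0.79)]
```

View pics/w1.png

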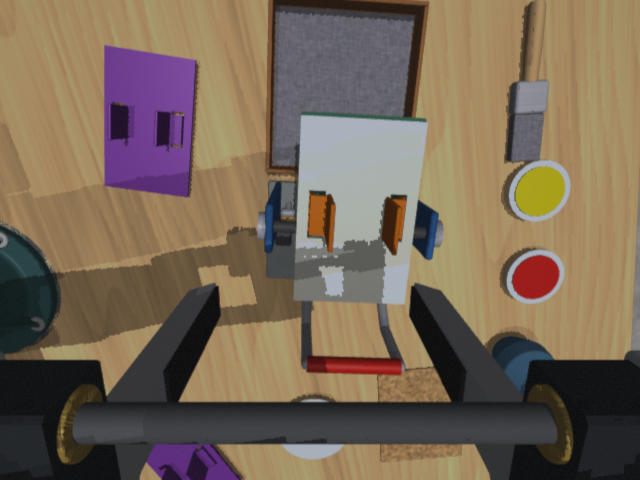

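```bash
cat > fit.py <<'E'
from h import *
CAM["w"]=(395.665,314.453,242.075,[0.49792325018877887, 0.13624076371503174, 0.542796516935807],[-0.2912042669178109, -0.0306583202138897, -0.18726719756634505])
pts=np.array([[.107,-.054,.194],[.107,.054,.194],[-.063,-.054,.194],[-.063,.054,.194],[-.095,-.04,.25],[-.095,.04,.25]])
top=np.array([[300,150],[255,322],[583,228],[537,402],[640,240],[603,378]])/4.5+[230,170]
sc=np.array([[293,440],[490,378],[163,235],[345,182],[158,105],[298,70]])/4.5+[250,170]
w=np.array([[426,120],[302,114],[405,303],[294,302],[403,367],[306,364.]])
O={"top":top,"scene":sc,"w":w}
for use in (["w"],["top","w"],["top","scene","w"]):
    f=lambda s:np.r_[tuple((proj(c,T(s,pts))-O[c]).ravel() for c in use)]
    r=least_squares(f,[.5,.03,1.33]); print(use,r.x,np.degrees(r.x[2]),r.fun.round(1)); s=r.x
    print("cover",T(s,[.022,0,.19]),"bar",T(s,[-.095,0,.25]))
E
python3 fit.py
```

```text
['w'] [0.52587461 0.02656133 1.33789945] 76.65599181317583 [ 1.3  1.2 -1.7  1.   0.1  0.6  0.  -1.5 -1.9 -1.4  2.1 -0.5]
cover [[0.53095214 0.04796737 0.19      ]] bar [[ 0.50394888 -0.06587385  0.25      ]]
['top', 'w'] [0.52554957 0.02619594 1.33760172] 76.63893341884858 [-0.5 -1.3 -1.6 -0.4 -1.  -2.3 -1.1 -1.4 -1.2 -0.7 -0.9 -0.8  1.   1.7
 -2.   1.5 -0.2  1.1 -0.2 -1.2 -2.2 -1.   1.8 -0. ]
cover [[0.53063348 0.04760047 0.19      ]] bar [[ 0.50359632 -0.06623271  0.25      ]]
['top', 'scene', 'w'] [0.52534807 0.02658213 1.33567428] 76.52849881523773 [-0.6 -1.3 -1.8 -0.4 -1.1 -2.2 -1.3 -1.3 -1.4 -0.6 -1.1 -0.6 -0.6 -0.4
 -0.4 -1.6 -1.8 -1.  -1.7 -1.2 -1.5  0.3 -2.  -0.3  0.9  1.4 -2.   1.
 -0.6  0.8 -0.6 -1.6 -2.7 -1.2  1.3 -0.5]
cover [[0.53047323 0.04797682 0.19      ]] bar [[ 0.50321671 -0.06580403  0.25      ]]
```

```bash
python3 -m inch '[{"grip":1,"dx":0,"dy":0.9,"dz":0.6,"rx":0.2,"ry":0,"rz":0.25},{"grip":1,"dx":0,"dy":0.85,"dz":0.8,"rx":0.15,"ry":0,"rz":0.25},{"grip":1,"dx":0,"dy":0,"dz":0.9,"rx":0,"ry":0,"rz":0},{"grip":1,"dx":0,"dy":0,"dz":0.9,"rx":0,"ry":0,"rz":0},{"grip":1,"dx":0,"dy":0,"dz":0,"rx":0,"ry":0,"rz":0}]'
python3 - <<'E'
from h import *
from bench import cams,spotter
import cv2
plan([.5305,.0477,.221],76.6)
p=cams.snapshot("wrist");cv2.imwrite("pics/w2.png",p["frame"][:,:,::-1]); print(p["eye"].tolist(),p["orientation"].tolist())
E
```

```text
time: 4.82
tool_pos: [0.529, 0.0397, 0.3017]
ee_rot: [3.136, 0.002, 1.332]
wrist_force: [-0.6, 0.8, 0.4]
width: 0.0943
t 4.825 pos [0.529  0.0397 0.3017] rpy [1.7968e+02 1.3000e-01 7.6300e+01] F [-0.6  0.8  0.4] w 0.0943 d [ 0.0015  0.008  -0.0807] rv [ 0.32  0.13 -0.3 ] n 3
[ 0.08 -0.01  0.81  0.02  0.01 -0.02]
[ 0.08 -0.01  0.81  0.02  0.01 -0.02]
[ 0.08 -0.01  0.81  0.02  0.01 -0.02]
[ 0.08 -0.01  0.81  0.02  0.01 -0.02]
[0.5482207624153043, 0.12130039782397826, 0.46656636118257633] [-0.2915400650798537, -0.005692394058597783, -0.23908826213015785]
```

View pics/w2.png

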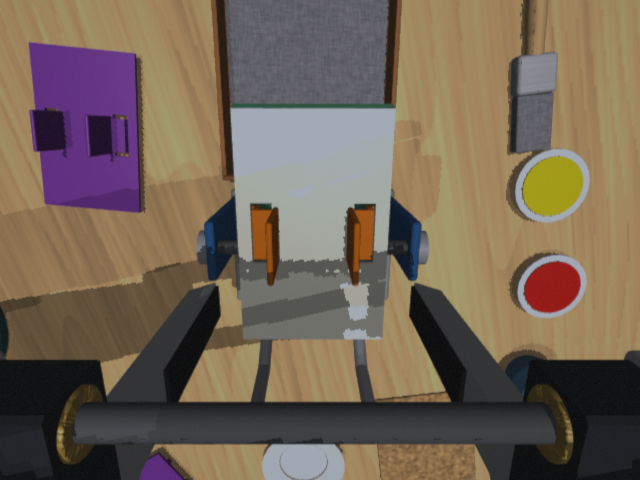

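```bash
python3 - <<'E'
from h import *
CAM["w"]=(395.665,314.453,242.075,[0.5482207624153043, 0.12130039782397826, 0.46656636118257633], [-0.2915400650798537, -0.005692394058597783, -0.23908826213015785])
pts=np.array([[.107,-.054,.194],[.107,.054,.194],[-.063,-.054,.194],[-.063,.054,.194]])
w=np.array([[395,105],[232,105],[383,338],[244,338.]])
r=least_squares(lambda s:(proj("w",T(s,pts))-w).ravel(),[.5,.03,1.33]);print(r.x,np.degrees(r.x[2]),r.fun.round(1),T(r.x,[.022,0,.19]))
E
python3 -m inch '[{"grip":1,"dx":0.1,"dy":0,"dz":0.8,"rx":0,"ry":0,"rz":0},{"grip":1,"dx":0.1,"dy":0,"dz":0.8,"rx":0,"ry":0,"rz":0},{"grip":1,"dx":0.1,"dy":0,"dz":0.7,"rx":0.05,"ry":0,"rz":0}]'
python3 -c "
from h import *
plan([.5305,.0477,.221],76.6)"
```

```text
[0.52639702 0.02791487 1.33088597] 76.25414937400907 [ 1.4  0.6 -1.3  0.5  0.1 -0.8 -0.2 -0.5] [[0.53162456 0.04928477 0.19      ]]
time: 5.25
tool_pos: [0.5339, 0.0459, 0.2528]
ee_rot: [3.124, -0.001, 1.33]
wrist_force: [-0.6, -0.4, -0.4]
width: 0.0941
t 5.25 pos [0.5339 0.0459 0.2528] rpy [ 1.7898e+02 -5.0000e-02  7.6200e+01] F [-0.6 -0.4 -0.4] w 0.0941 d [-0.0034  0.0018 -0.0318] rv [ 1.02 -0.05 -0.4 ] n 1
[ 0.02 -0.09  0.64  0.1  -0.01 -0.04]
[ 0.02 -0.08  0.64  0.1  -0.01 -0.04]
```

```bash
python3 -m inch '[{"grip":1,"dx":0.05,"dy":-0.05,"dz":0.6,"rx":0.1,"ry":0,"rz":0},{"grip":1,"dx":0.05,"dy":0,"dz":0.4,"rx":0,"ry":0,"rz":0},{"grip":1,"dx":0,"dy":0,"dz":0,"rx":0,"ry":0,"rz":0}]'
python3 -c "
from h import *
plan([.531,.0485,.221],76.4)"
```

```text
time: 5.62
tool_pos: [0.5335, 0.0486, 0.2267]
ee_rot: [3.133, -0.001, 1.33]
wrist_force: [0.4, -0.7, -1.1]
width: 0.0938
t 5.625 pos [0.5335 0.0486 0.2267] rpy [ 1.7952e+02 -5.0000e-02  7.6190e+01] F [ 0.4 -0.7 -1.1] w 0.0938 d [-0.0025 -0.0001 -0.0057] rv [ 0.48 -0.05 -0.21] n 1
[-0.03 -0.1   0.23  0.1  -0.01 -0.04]
```

Fine-tune and then close.

```bash
python3 -m inch '[{"grip":1,"dx":0,"dy":-0.1,"dz":0.25,"rx":0.1,"ry":0,"rz":0},{"grip":0.7,"dx":0,"dy":0,"dz":0,"rx":0,"ry":0,"rz":0},{"grip":0.4,"dx":0,"dy":0,"dz":0,"rx":0,"ry":0,"rz":0},{"grip":0.3,"dx":0,"dy":0,"dz":0,"rx":0,"ry":0,"rz":0},{"grip":0.3,"dx":0,"dy":0,"dz":0,"rx":0,"ry":0,"rz":0},{"grip":0.3,"dx":0,"dy":0,"dz":0,"rx":0,"ry":0,"rz":0}]'
python3 - <<'E'
from h import *
from bench import cams,spotter
import cv2
plan([.531,.0485,.221],76.4)
p=cams.snapshot("wrist");cv2.imwrite("pics/w3.png",p["frame"][:,:,::-1]); print(p["eye"].tolist(),p["orientation"].tolist())
E
```

```text
time: 6.38
tool_pos: [0.5318, 0.0492, 0.222]
ee_rot: [3.139, -0.002, 1.33]
wrist_force: [0.3, 1.2, -0.1]
width: 0.0479
t 6.375 pos [0.5318 0.0492 0.222 ] rpy [ 1.7987e+02 -9.0000e-02  7.6190e+01] F [ 0.3  1.2 -0.1] w 0.0479 d [-0.0008 -0.0007 -0.001 ] rv [ 0.13 -0.09 -0.21] n 1
[-0.03 -0.02  0.04  0.03 -0.02 -0.04]
[0.5514999944095222, 0.12997905589609685, 0.38714381993608654] [-0.28766563689256075, -0.0023954538705268646, -0.24108104953180656]
```

View pics/w3.png

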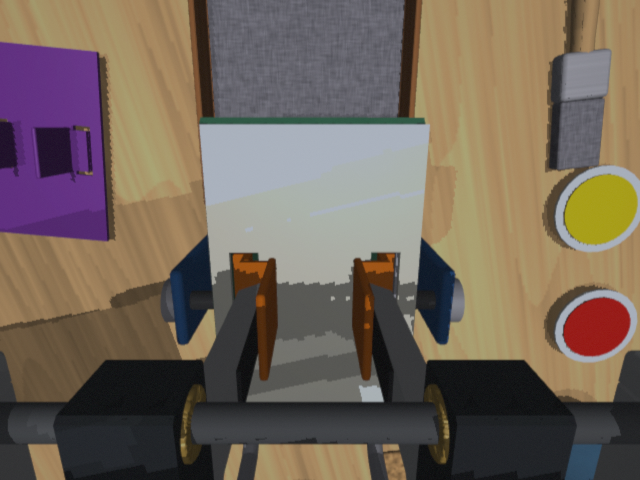

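```bash
python3 -m inch '[{"grip":0.1,"dx":0,"dy":0,"dz":0,"rx":0,"ry":0,"rz":0},{"grip":0.1,"dx":0,"dy":0,"dz":0,"rx":0,"ry":0,"rz":0},{"grip":0.1,"dx":0,"dy":0,"dz":0,"rx":0,"ry":0,"rz":0},{"grip":0.1,"dx":0,"dy":0,"dz":0,"rx":0,"ry":0,"rz":0}]'
```

```text
time: 6.92
tool_pos: [0.5319, 0.0492, 0.2222]
ee_rot: [3.139, -0.002, 1.33]
wrist_force: [-0.8, 0.4, 0.3]
width: 0.0406
```

```bash
python3 -m inch '[{"grip":0.1,"dx":0,"dy":0,"dz":-0.3,"rx":0,"ry":0,"rz":0},{"grip":0.1,"dx":0,"dy":0,"dz":-0.4,"rx":0,"ry":0,"rz":0},{"grip":0.1,"dx":0,"dy":0,"dz":-0.6,"rx":0,"ry":0,"rz":0},{"grip":0.1,"dx":0,"dy":0,"dz":-0.8,"rx":0,"ry":0,"rz":0},{"grip":0.1,"dx":0,"dy":0,"dz":-0.8,"rx":0,"ry":0,"rz":0},{"grip":0.1,"dx":0,"dy":0,"dz":-0.8,"rx":0,"ry":0,"rz":0}]'
python3 - <<'E'
from h import *
from bench import cams,spotter
import cv2
plan([.54,.0485,.38],76.4)
p=cams.snapshot("wrist");cv2.imwrite("pics/w4.png",p["frame"][:,:,::-1])
p=cams.snapshot("scene");cv2.imwrite("pics/s4.png",p["frame"][:,:,::-1])
E
```

```text
time: 7.68
tool_pos: [0.5311, 0.049, 0.3188]
ee_rot: [3.141, -0.001, 1.33]
wrist_force: [0.7, -0.4, -1.7]
width: 0.0404
t 7.675 pos [0.5311 0.049  0.3188] rpy [ 1.7999e+02 -6.0000e-02  7.6180e+01] F [ 0.7 -0.4 -1.7] w 0.0404 d [ 0.0089 -0.0005  0.0612] rv [ 0.01 -0.06 -0.22] n 2
[ 0.02  0.12 -0.82  0.    0.   -0.01]
[ 0.02  0.12 -0.82  0.    0.   -0.01]
[ 0.02  0.12 -0.82  0.    0.   -0.01]
```

View pics/w4.png

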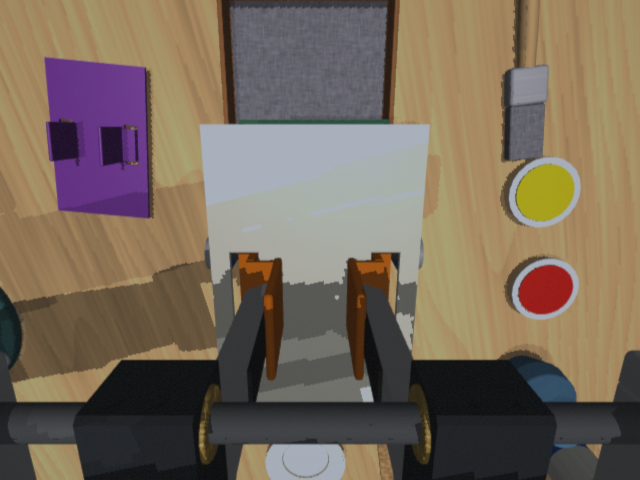

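View pics/s4.png

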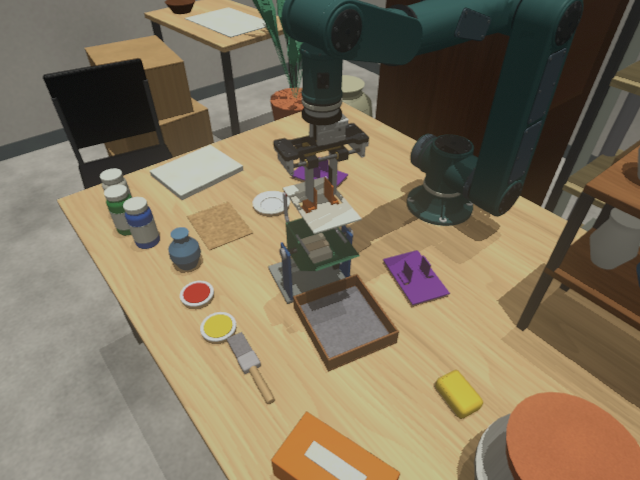

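```bash
python3 - <<'E'
import cv2
a=cv2.imread("pics/scene0.png")[190:260,175:305]; cv2.imwrite("pics/scm.png",cv2.resize(a,None,fx=6,fy=6,interpolation=cv2.INTER_CUBIC))
E
python3 -c "
from h import *
plan([.6,-.358,.36],84)"
```

```text
t 7.775 pos [0.5321 0.049  0.3211] rpy [ 1.7966e+02 -1.3000e-01  7.6180e+01] F [ 1.1 -1.3 -1. ] w 0.0405 d [ 0.0679 -0.407   0.0389] rv [ 0.35 -0.11 -7.82] n 13
[-0.95  0.41 -0.1   0.    0.   -0.1 ]
[-0.95  0.4  -0.1   0.    0.   -0.1 ]
[-0.95  0.39 -0.1   0.    0.   -0.1 ]
[-0.96  0.38 -0.1   0.    0.   -0.1 ]
[-0.96  0.38 -0.1   0.    0.   -0.1 ]
[-0.96  0.37 -0.1   0.    0.   -0.1 ]
[-0.97  0.36 -0.1   0.    0.   -0.1 ]
[-0.97  0.35 -0.1   0.    0.   -0.1 ]
[-0.97  0.34 -0.1   0.    0.   -0.1 ]
[-0.98  0.33 -0.1   0.    0.   -0.1 ]
[-0.98  0.33 -0.1   0.    0.   -0.1 ]
[-0.98  0.32 -0.1   0.    0.   -0.1 ]
[-0.98  0.31 -0.1   0.    0.   -0.1 ]
[-0.99  0.3  -0.1   0.    0.   -0.1 ]
[-0.99  0.29 -0.1   0.    0.   -0.1 ]
[-0.99  0.28 -0.1   0.    0.   -0.1 ]
```

View pics/scm.png

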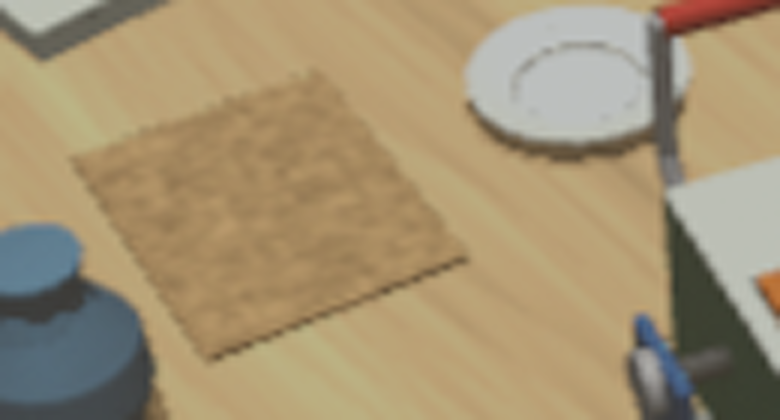

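```bash
python3 - <<'E'
from h import *
t=np.array([[72,45],[340,80],[322,287],[52,250]])/4.5+[415,185]
s_=np.array([[210,357],[73,157],[318,70],[467,257]])/6+[175,190]
pts=np.array([[.09,-.07,.005],[-.09,-.07,.005],[-.09,.07,.005],[.09,.07,.005]])
for u in ("t","s","ts"):
    r=least_squares(lambda s:np.r_[((proj("top",T(s,pts))-t).ravel() if "t" in u else []),((proj("scene",T(s,pts))-s_).ravel() if "s" in u else [])],[.6,-.36,1.46]); print(u,r.x,np.degrees(r.x[2]),r.fun.round(1))
E
python3 -m inch '[{"grip":0.1,"dx":0,"dy":0,"dz":-0.8,"rx":0.05,"ry":0,"rz":0},{"grip":0.1,"dx":-0.4,"dy":0.2,"dz":-0.7,"rx":0,"ry":0,"rz":0},{"grip":0.1,"dx":-0.8,"dy":0.35,"dz":-0.1,"rx":0,"ry":0,"rz":-0.1},{"grip":0.1,"dx":-1,"dy":0.4,"dz":0,"rx":0,"ry":0,"rz":-0.1},{"grip":0.1,"dx":-1,"dy":0.4,"dz":0,"rx":0,"ry":0,"rz":-0.1},{"grip":0.1,"dx":-1,"dy":0.4,"dz":0,"rx":0,"ry":0,"rz":-0.1},{"grip":0.1,"dx":-1,"dy":0.35,"dz":0,"rx":0,"ry":0,"rz":-0.1},{"grip":0.1,"dx":-1,"dy":0.35,"dz":0,"rx":0,"ry":0,"rz":-0.1},{"grip":0.1,"dx":-1,"dy":0.35,"dz":0,"rx":0,"ry":0,"rz":-0.1},{"grip":0.1,"dx":-1,"dy":0.35,"dz":0,"rx":0,"ry":0,"rz":-0.1},{"grip":0.1,"dx":-1,"dy":0.35,"dz":0,"rx":0,"ry":0,"rz":-0.1},{"grip":0.1,"dx":-1,"dy":0.35,"dz":0,"rx":0,"ry":0,"rz":-0.1}]'
python3 -c "
from h import *
plan([.6,-.358,.2],84)"
```

```text
t [ 0.59904775 -0.35813352  1.4643733 ] 83.90240991327887 [-0.   0.1  0.1  0.1  0.2 -0.2 -0.3 -0. ]
s [ 0.60036971 -0.34856177  1.46430737] 83.89863209100665 [-0.6  0.6 -0.6  0.   0.4 -0.4  0.8 -0.4]
ts [ 0.5988289  -0.35519403  1.46461335] 83.91616354479042 [-1.   0.1 -0.9  0.1 -0.8 -0.1 -1.3  0.  -1.3 -0.9 -1.1 -1.2 -0.3 -1.6
  0.1 -1.8]
time: 9.28
tool_pos: [0.576, -0.2262, 0.356]
ee_rot: [-3.135, -0.004, 1.425]
wrist_force: [0.7, 0.0, -1.1]
width: 0.0404
t 9.275 pos [ 0.576  -0.2262  0.356 ] rpy [-179.64   -0.23   81.62] F [ 0.7  0.  -1.1] w 0.0404 d [ 0.024  -0.1318 -0.156 ] rv [-0.36 -0.24 -2.38] n 7
[-0.73  0.25  0.89 -0.01 -0.01 -0.07]
[-0.73  0.25  0.89 -0.01 -0.01 -0.07]
[-0.73  0.24  0.89 -0.01 -0.01 -0.07]
[-0.73  0.24  0.89 -0.01 -0.01 -0.07]
[-0.73  0.23  0.89 -0.01 -0.01 -0.07]
[-0.73  0.23  0.89 -0.01 -0.01 -0.07]
[-0.73  0.22  0.89 -0.01 -0.01 -0.07]
```

```bash
python3 - <<'E'
from bench import cams
import cv2
p=cams.snapshot("wrist");cv2.imwrite("pics/w5.png",p["frame"][:,:,::-1]);print(p["eye"].tolist(),p["orientation"].tolist())
E
```

```text
[0.5893441853336013, -0.14455772828248162, 0.5214253992793598] [-0.285173992612207, 0.006159039378131448, -0.14624290172921176]
```

View pics/w5.png

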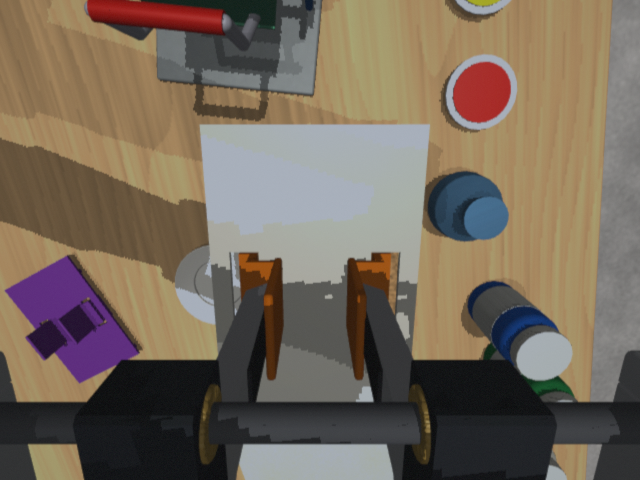

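```bash
python3 - <<'E'
import cv2
a=cv2.imread("pics/w1.png")[360:480,360:480]; cv2.imwrite("pics/w1m.png",cv2.resize(a,None,fx=5,fy=5,interpolation=cv2.INTER_CUBIC))
E
```

```text
(no output)
```

View pics/w1m.png

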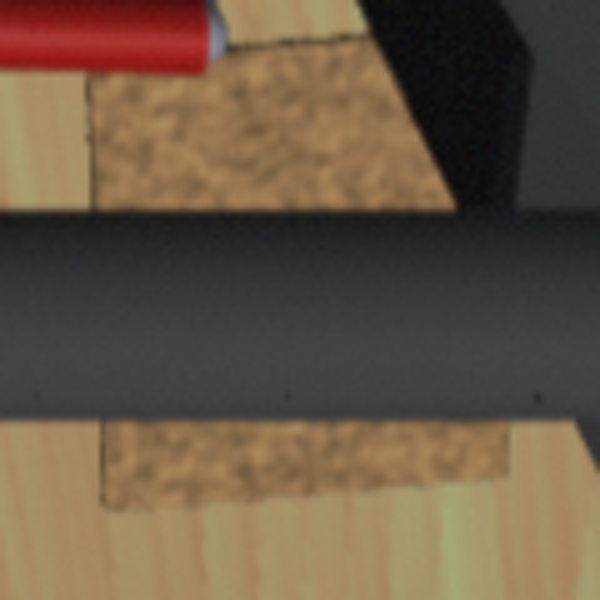

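```bash
python3 - <<'E'
from h import *
CAM["w"]=(395.665,314.453,242.075,[0.49792325018877887, 0.13624076371503174, 0.542796516935807],[-0.2912042669178109, -0.0306583202138897, -0.18726719756634505])
pts=np.array([[.09,.07,.005],[-.09,.07,.005],[-.09,-.07,.005]])
w=np.array([[377.4,371.2],[380.8,461.6],[461.6,455]])
r=least_squares(lambda s:(proj("w",T(s,pts))-w).ravel(),[.6,-.36,1.46]); print(r.x,np.degrees(r.x[2]),r.fun.round(1))
E
```

```text
[ 0.60176069 -0.35188983  1.45816848] 83.54689974989766 [ 0.1  0.1 -0.3  0.1  0.1 -0.2]
```

```bash
python3 -m inch '[{"grip":0.1,"dx":-0.8,"dy":0.25,"dz":0.6,"rx":0,"ry":0,"rz":-0.1},{"grip":0.1,"dx":-0.8,"dy":0.25,"dz":0.9,"rx":0,"ry":0,"rz":-0.1},{"grip":0.1,"dx":-0.8,"dy":0.25,"dz":0.9,"rx":-0.05,"ry":0,"rz":-0.1},{"grip":0.1,"dx":-0.8,"dy":0.25,"dz":0.9,"rx":0,"ry":0,"rz":-0.1},{"grip":0.1,"dx":-0.8,"dy":0.25,"dz":0.9,"rx":0,"ry":0,"rz":-0.05},{"grip":0.1,"dx":-0.6,"dy":0.15,"dz":0.9,"rx":0,"ry":0,"rz":0},{"grip":0.1,"dx":-0.3,"dy":0.1,"dz":0.9,"rx":0,"ry":0,"rz":0},{"grip":0.1,"dx":0,"dy":0,"dz":0.9,"rx":0,"ry":0,"rz":0},{"grip":0.1,"dx":0,"dy":0,"dz":0,"rx":0,"ry":0,"rz":0}]'
python3 -c "
from h import *
plan([.6,-.353,.08],83.8)"
```

```text
time: 10.45
tool_pos: [0.5968, -0.36, 0.1691]
ee_rot: [-3.132, -0.007, 1.46]
wrist_force: [1.7, 0.7, -0.7]
width: 0.0405
t 10.45 pos [ 0.5968 -0.36    0.1691] rpy [-179.46   -0.4    83.64] F [ 1.7  0.7 -0.7] w 0.0405 d [ 0.0032  0.007  -0.0891] rv [-0.54 -0.4  -0.15] n 3
[ 0.07  0.03  0.89 -0.03 -0.02 -0.01]
[ 0.07  0.03  0.89 -0.03 -0.02 -0.01]
[ 0.07  0.03  0.89 -0.03 -0.02 -0.01]
[ 0.07  0.03  0.89 -0.03 -0.02 -0.01]
```

```bash
python3 -m inch '[{"grip":0.1,"dx":0.1,"dy":0.05,"dz":0.8,"rx":-0.1,"ry":-0.05,"rz":0},{"grip":0.1,"dx":0.1,"dy":0.05,"dz":0.8,"rx":0,"ry":-0.05,"rz":0},{"grip":0.1,"dx":0.1,"dy":0.05,"dz":0.8,"rx":0,"ry":0,"rz":0},{"grip":0.1,"dx":0,"dy":0,"dz":0.5,"rx":0,"ry":0,"rz":0},{"grip":0.1,"dx":0,"dy":0,"dz":0,"rx":0,"ry":0,"rz":0}]'
python3 - <<'E'
from h import *
from bench import cams
import cv2
plan([.6,-.353,.05],83.8)
p=cams.snapshot("scene");cv2.imwrite("pics/s5.png",cv2.resize(p["frame"][150:270,150:310,::-1],None,fx=5,fy=5,interpolation=cv2.INTER_CUBIC))
p=cams.snapshot("top");cv2.imwrite("pics/t5.png",cv2.resize(p["frame"][160:300,390:530,::-1],None,fx=4,fy=4,interpolation=cv2.INTER_CUBIC))
E
```

```text
time: 11.08
tool_pos: [0.6036, -0.3542, 0.0985]
ee_rot: [3.136, 0.005, 1.46]
wrist_force: [0.4, 0.0, -1.5]
width: 0.0405
t 11.075 pos [ 0.6036 -0.3542  0.0985] rpy [179.66   0.31  83.66] F [ 0.4  0.  -1.5] w 0.0405 d [-0.0036  0.0012 -0.0485] rv [ 0.34  0.31 -0.13] n 2
[ 0.02 -0.08  0.97  0.03  0.03 -0.01]
[ 0.02 -0.08  0.97  0.03  0.03 -0.01]
```

View pics/s5.png

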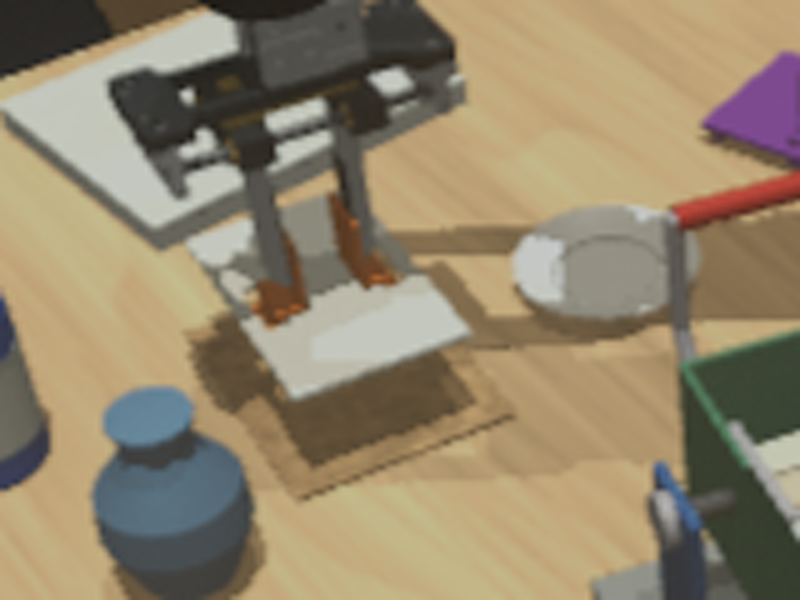

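View pics/t5.png

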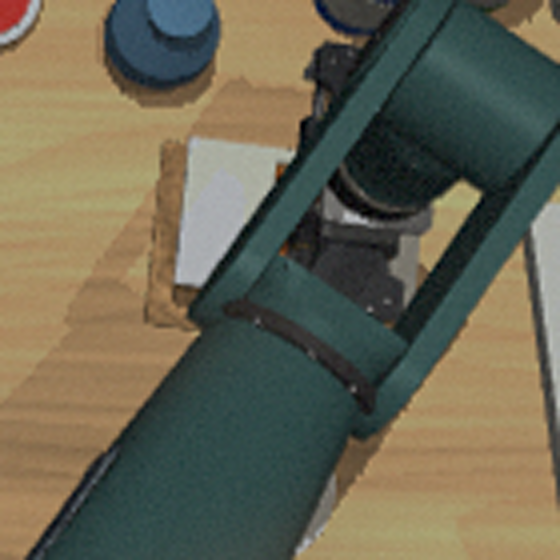

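```bash
python3 - <<'E'
from h import *
z=.0703; y=np.radians(83.66)
# top: front -y corner(away), front +y corner
a=plane("top",np.array([[190,140],[178,285]])/4+[390,160],z); print("top front corners",a,np.linalg.norm(a[0]-a[1]))
m=a.mean(0)[:2]-.085*np.array([np.cos(y),np.sin(y)]); print("cover centre top",m,"mat top .5990,-.3581")
b=plane("scene",np.array([[295,397],[470,330]])/5+[150,150],z); print(b,np.linalg.norm(b[0]-b[1]))
m=b.mean(0)[:2]-.085*np.array([np.cos(y),np.sin(y)]); print("cover centre scene",m,"mat scene .6004,-.3486")
E
```

```text
top front corners [[ 0.66278925 -0.28151982  0.0703    ]
 [ 0.55636988 -0.27217511  0.0703    ]] 0.10682886564053279
cover centre top [ 0.60019317 -0.36132761] mat top .5990,-.3581
[[ 0.66501628 -0.27326679  0.0703    ]
 [ 0.55854019 -0.26256876  0.0703    ]] 0.1070121742505401
cover centre scene [ 0.60239184 -0.35239793] mat scene .6004,-.3486
```

```bash
python3 -m inch '[{"grip":0.1,"dx":0.15,"dy":-0.05,"dz":0.7,"rx":0.05,"ry":0.05,"rz":0},{"grip":0.1,"dx":0,"dy":0,"dz":0.6,"rx":0,"ry":0,"rz":0},{"grip":0.1,"dx":0,"dy":0,"dz":0.3,"rx":0,"ry":0,"rz":0},{"grip":0.1,"dx":0,"dy":0,"dz":0,"rx":0,"ry":0,"rz":0}]'
python3 -c "
from h import *
plan([.602,-.3507,.0492],83.8)"
```

```text
time: 11.68
tool_pos: [0.604, -0.3512, 0.0585]
ee_rot: [3.136, 0.003, 1.46]
wrist_force: [-0.6, -0.3, -1.9]
width: 0.0403
t 11.675 pos [ 0.604  -0.3512  0.0585] rpy [1.797e+02 1.700e-01 8.365e+01] F [-0.6 -0.3 -1.9] w 0.0403 d [-0.002   0.0005 -0.0093] rv [ 0.3   0.17 -0.15] n 1
[ 0.01 -0.08  0.37  0.06  0.03 -0.03]
```

```bash
python3 -m inch '[{"grip":0.1,"dx":0,"dy":-0.1,"dz":0.2,"rx":0.05,"ry":0.03,"rz":0},{"grip":0.1,"dx":0,"dy":0,"dz":0.1,"rx":0,"ry":0,"rz":0},{"grip":0.1,"dx":0,"dy":0,"dz":0,"rx":0,"ry":0,"rz":0}]'
python3 -c "
from h import *
plan([.602,-.3507,.0492],83.8)"
```

```text
time: 12.05
tool_pos: [0.6018, -0.3514, 0.0512]
ee_rot: [3.14, 0.001, 1.46]
wrist_force: [0.1, 0.1, -1.9]
width: 0.0404
t 12.05 pos [ 0.6018 -0.3514  0.0512] rpy [1.7989e+02 5.0000e-02 8.3640e+01] F [ 0.1  0.1 -1.9] w 0.0404 d [ 0.0002  0.0007 -0.002 ] rv [ 0.11  0.05 -0.16] n 1
[ 0.03  0.01  0.08  0.02  0.01 -0.03]
```

```bash
python3 -m inch '[{"grip":0.1,"dx":0,"dy":0,"dz":0.1,"rx":0,"ry":0,"rz":0},{"grip":0.1,"dx":0,"dy":0,"dz":0,"rx":0,"ry":0,"rz":0}]'; python3 -m inch '[{"grip":0.1,"dx":0,"dy":0,"dz":0.06,"rx":0,"ry":0,"rz":0},{"grip":0.1,"dx":0,"dy":0,"dz":0,"rx":0,"ry":0,"rz":0}]'
```

```text
time: 12.3
tool_pos: [0.6023, -0.3517, 0.0497]
ee_rot: [3.138, 0.002, 1.46]
wrist_force: [0.3, 0.7, -1.3]
width: 0.0404
time: 12.55
tool_pos: [0.6025, -0.3519, 0.0494]
ee_rot: [3.137, 0.002, 1.46]
wrist_force: [-1.1, -0.3, -1.5]
width: 0.0405
```

```bash
python3 -m inch '[{"grip":0.1,"dx":0,"dy":0,"dz":0.1,"rx":0,"ry":0,"rz":0},{"grip":0.1,"dx":0,"dy":0,"dz":0,"rx":0,"ry":0,"rz":0}]'; python3 -m inch '[{"grip":0.1,"dx":0,"dy":0,"dz":0.08,"rx":0,"ry":0,"rz":0},{"grip":0.1,"dx":0,"dy":0,"dz":0,"rx":0,"ry":0,"rz":0}]'
```

```text
time: 12.8
tool_pos: [0.6028, -0.352, 0.0496]
ee_rot: [3.136, 0.003, 1.46]
wrist_force: [-0.2, 0.3, -1.5]
width: 0.0406
time: 13.05
tool_pos: [0.6029, -0.3521, 0.0494]
ee_rot: [3.135, 0.004, 1.46]
wrist_force: [-0.2, 0.9, -0.3]
width: 0.0405
```

```bash
python3 -m inch '[{"grip":0.1,"dx":0,"dy":-0.04,"dz":0.15,"rx":0.05,"ry":0.04,"rz":0},{"grip":0.1,"dx":0,"dy":0,"dz":0.1,"rx":0,"ry":0,"rz":0}]'; python3 - <<'E'
from bench import cams,robot
import cv2
print(robot.get_obs()["wrist_force"],robot.get_obs()["tool_pos"])
p=cams.snapshot("scene");cv2.imwrite("pics/s6.png",cv2.resize(p["frame"][150:270,150:310,::-1],None,fx=5,fy=5,interpolation=cv2.INTER_CUBIC))
E
```

```text
time: 13.3
tool_pos: [0.603, -0.3522, 0.0492]
ee_rot: [3.136, 0.001, 1.46]
wrist_force: [-4.5, 2.7, 9.0]
width: 0.0411
[-4.53535592  2.74528434  8.97167381] [ 0.60303102 -0.35222777  0.04920259]
```

View pics/s6.png

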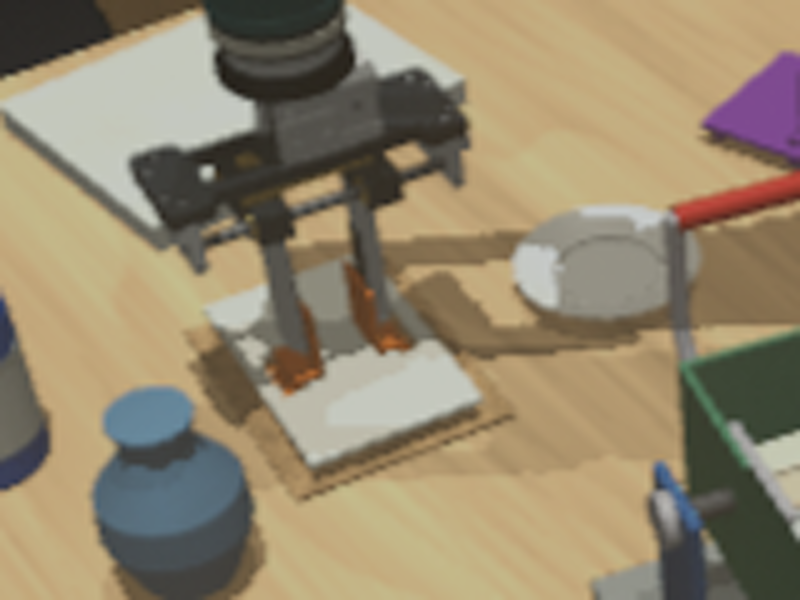

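```bash
python3 - <<'E'
from h import *
y=np.radians(83.66)
b=plane("scene",np.array([[314,468],[482,400]])/5+[150,150],.021); print(np.linalg.norm(b[0]-b[1]))
m=b.mean(0)[:2]-.085*np.array([np.cos(y),np.sin(y)]); print("cover centre scene",m,"mat scene .6004,-.3486")
E
```

```text
0.10592113784264369
cover centre scene [ 0.60309152 -0.34708848] mat scene .6004,-.3486
```

```bash
python3 -m inch '[{"grip":0.5,"dx":0,"dy":0,"dz":0,"rx":0,"ry":0,"rz":0},{"grip":0.7,"dx":0,"dy":0,"dz":0,"rx":0,"ry":0,"rz":0},{"grip":0.9,"dx":0,"dy":0,"dz":0,"rx":0,"ry":0,"rz":0},{"grip":0.95,"dx":0,"dy":0,"dz":0,"rx":0,"ry":0,"rz":0},{"grip":0.95,"dx":0,"dy":0,"dz":-0.3,"rx":0,"ry":0,"rz":0},{"grip":0.95,"dx":0,"dy":0,"dz":-0.7,"rx":0,"ry":0,"rz":0},{"grip":0.95,"dx":0,"dy":0,"dz":-1,"rx":0,"ry":0,"rz":0},{"grip":0.95,"dx":0,"dy":0,"dz":-1,"rx":0,"ry":0,"rz":0},{"grip":0.95,"dx":0,"dy":0,"dz":-1,"rx":0,"ry":0,"rz":0},{"grip":0.95,"dx":0,"dy":0,"dz":-1,"rx":0,"ry":0,"rz":0}]'
python3 - <<'E'
from bench import cams
import cv2
p=cams.snapshot("wrist");cv2.imwrite("pics/w7.png",p["frame"][:,:,::-1]);print(p["eye"].tolist(),p["orientation"].tolist())
p=cams.snapshot("scene");cv2.imwrite("pics/s7.png",cv2.resize(p["frame"][150:270,150:310,::-1],None,fx=5,fy=5,interpolation=cv2.INTER_CUBIC))
E
```

```text
time: 14.6
tool_pos: [0.6022, -0.3519, 0.1791]
ee_rot: [3.136, 0.001, 1.46]
wrist_force: [-0.2, -0.8, -0.6]
width: 0.0892
[0.6106979322306966, -0.268770800994941, 0.3441051471042244] [-0.2903519393384076, -0.005637578820669953, -0.11049585508892108]
```

View pics/w7.png

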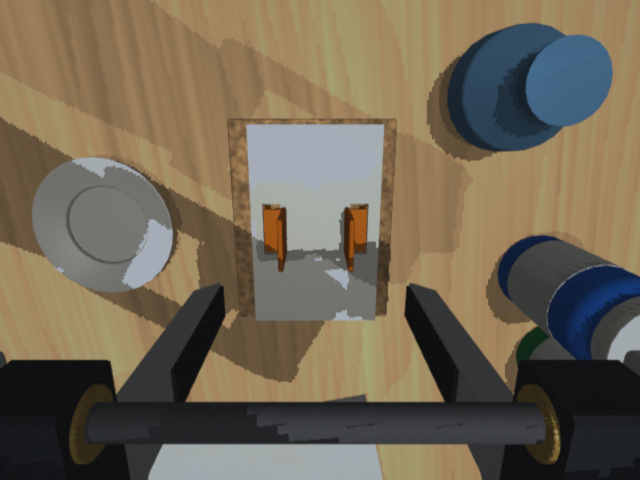

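View pics/s7.png

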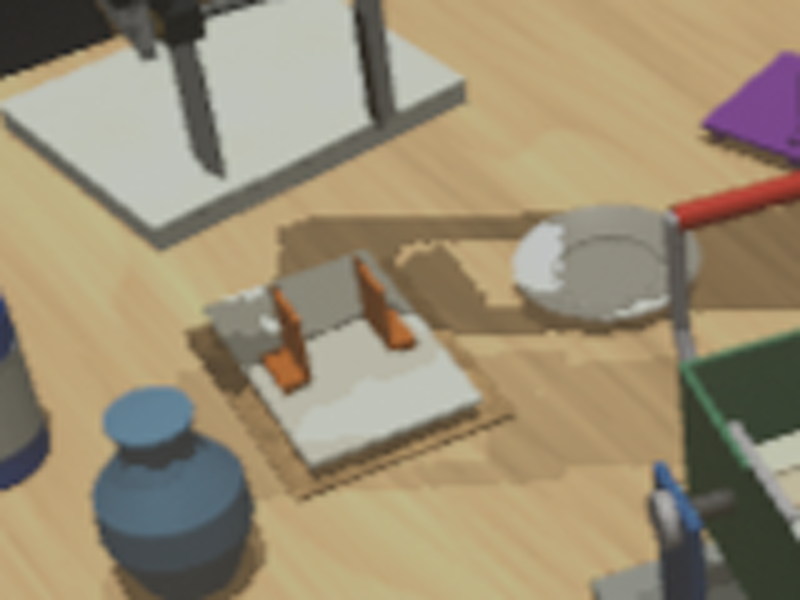

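```bash
python3 - <<'E'
from h import *
CAM["w"]=(395.665,314.453,242.075,[0.6106979322306966, -0.268770800994941, 0.3441051471042244],[-0.2903519393384076, -0.005637578820669953, -0.11049585508892108])
f=lambda P,w:least_squares(lambda s:(proj("w",T(s,P))-w).ravel(),[.6,-.36,1.46])
c=np.array([[.085,.054,.021],[.085,-.054,.021],[-.085,-.054,.021],[-.085,.054,.021]])
r=f(c,np.array([[246,125],[384,125],[376,320],[254,320.]]));print("cover",r.x,r.fun.round(1))
m=np.array([[.09,.07,.005],[.09,-.07,.005]])
r=f(m,np.array([[228.5,119.5],[396.5,119.5]]));print("mat",r.x,r.fun.round(1))
# front edges only
print(plane("w",[[246,125],[384,125]],.021),plane("w",[[228.5,119.5],[396.5,119.5]],.005))
E
python3 -c "
from h import *
plan([.48,-.16,.24],76.4)"
```

```text
cover [ 0.60357011 -0.35410388  1.46024407] [ 0.1 -0.4  0.  -0.3 -1.4  0.2  1.3  0.6]
mat [ 0.60154374 -0.35494234  1.46037755] [-1.5  0.1  1.5  0.1]
[[ 0.55918596 -0.26392159  0.021     ]
 [ 0.66659353 -0.27583986  0.021     ]] [[ 0.54311231 -0.25784159  0.005     ]
 [ 0.67981451 -0.27300054  0.005     ]]
t 14.7 pos [ 0.6038 -0.353   0.183 ] rpy [179.27   0.29  83.67] F [-0.5 -0.6  0.1] w 0.0892 d [-0.1238  0.193   0.057 ] rv [0.75 0.24 7.27] n 7
[ 0.89 -0.72 -0.3   0.02  0.01  0.18]
[ 0.88 -0.73 -0.3   0.02  0.01  0.18]
[ 0.87 -0.75 -0.3   0.02  0.01  0.18]
[ 0.85 -0.76 -0.29  0.02  0.01  0.18]
[ 0.84 -0.77 -0.29  0.02  0.01  0.18]
[ 0.83 -0.79 -0.29  0.02  0.01  0.18]
[ 0.82 -0.8  -0.29  0.02  0.01  0.18]
[ 0.81 -0.82 -0.29  0.02  0.01  0.18]
```

```bash
cat >> h.py <<'E'
S=[.526,.0272,np.radians(76.5)]
def st():
    from bench import robot
    o=robot.get_obs(); p=o["tool_pos"]; c,n=np.cos(S[2]),np.sin(S[2]); d=p[:2]-np.array(S[:2])
    print("t",o["time"],"stand-frame TCP mm",(1e3*np.array([c*d[0]+n*d[1],-n*d[0]+c*d[1],p[2]])).round(1),"rpy",np.degrees(o["ee_rot"]).round(1),"F",o["wrist_force"].round(1),"w",round(o["width"],4))
E
python3 -c "
from h import *
g=T(S,[-.145,0,.243]);print(g);plan(g[0],76.5)"
```

```text
[[ 0.49215042 -0.11379364  0.243     ]]
t 14.7 pos [ 0.6038 -0.353   0.183 ] rpy [179.27   0.29  83.67] F [-0.5 -0.6  0.1] w 0.0892 d [-0.1116  0.2392  0.06  ] rv [0.75 0.24 7.17] n 8
[ 0.9  -0.55 -0.25  0.01  0.    0.14]
[ 0.89 -0.56 -0.25  0.01  0.    0.14]
[ 0.89 -0.57 -0.25  0.01  0.    0.14]
[ 0.88 -0.58 -0.25  0.01  0.    0.14]
[ 0.87 -0.59 -0.25  0.01  0.    0.14]
[ 0.87 -0.6  -0.25  0.01  0.    0.14]
[ 0.86 -0.61 -0.24  0.01  0.    0.14]
[ 0.85 -0.63 -0.24  0.01  0.    0.14]
[ 0.84 -0.64 -0.24  0.01  0.    0.14]
[ 0.83 -0.65 -0.24  0.01  0.    0.14]
```

```bash
python3 -m inch '[{"grip":0.5,"dx":0.9,"dy":-0.55,"dz":-0.3,"rx":0.1,"ry":0,"rz":0.15},{"grip":0,"dx":0.9,"dy":-0.55,"dz":-0.3,"rx":0,"ry":0,"rz":0.15},{"grip":0,"dx":0.9,"dy":-0.6,"dz":-0.3,"rx":0,"ry":0,"rz":0.15},{"grip":0,"dx":0.9,"dy":-0.6,"dz":-0.3,"rx":0,"ry":0,"rz":0.15},{"grip":0,"dx":0.9,"dy":-0.6,"dz":-0.25,"rx":0,"ry":0,"rz":0.15},{"grip":0,"dx":0.9,"dy":-0.65,"dz":-0.25,"rx":0,"ry":0,"rz":0.15},{"grip":0,"dx":0.9,"dy":-0.65,"dz":-0.25,"rx":0,"ry":0,"rz":0.15},{"grip":0,"dx":0.85,"dy":-0.65,"dz":-0.25,"rx":0,"ry":0,"rz":0.15},{"grip":0,"dx":0.5,"dy":-0.6,"dz":-0.2,"rx":0,"ry":0,"rz":0.15},{"grip":0,"dx":0,"dy":0,"dz":0,"rx":0,"ry":0,"rz":0}]'
python3 - <<'E'
from h import *
st();g=T(S,[-.145,0,.243]);plan(g[0],76.5)
E
```

```text
time: 15.95
tool_pos: [0.4945, -0.1346, 0.2389]
ee_rot: [-3.141, 0.003, 1.337]
wrist_force: [-0.4, -0.2, 0.1]
width: 0.0004
t 15.95 stand-frame TCP mm [-164.7   -7.1  238.9] rpy [-180.     0.2   76.6] F [-0.4 -0.2  0.1] w 0.0004
t 15.95 pos [ 0.4945 -0.1346  0.2389] rpy [-179.99    0.18   76.62] F [-0.4 -0.2  0.1] w 0.0004 d [-0.0024  0.0208  0.0041] rv [-0.01  0.18  0.12] n 1
[ 0.79 -0.28 -0.17  0.    0.04  0.02]
```

```bash
python3 -m inch '[{"grip":0,"dx":0.6,"dy":-0.3,"dz":-0.2,"rx":0,"ry":0,"rz":0},{"grip":0,"dx":0.2,"dy":0,"dz":0,"rx":0,"ry":0,"rz":0},{"grip":0,"dx":0,"dy":0,"dz":0,"rx":0,"ry":0,"rz":0}]'
python3 - <<'E'
from h import *
from bench import cams
import cv2
st()
p=cams.snapshot("wrist");cv2.imwrite("pics/w8.png",p["frame"][:,:,::-1]);
p=cams.snapshot("scene");cv2.imwrite("pics/s8.png",cv2.resize(p["frame"][110:290,220:420,::-1],None,fx=3.5,fy=3.5,interpolation=cv2.INTER_CUBIC))
E
```

```text
time: 16.32
tool_pos: [0.4921, -0.1131, 0.2431]
ee_rot: [-3.14, 0.003, 1.336]
wrist_force: [-0.0, -0.4, -0.2]
width: 0.0004
t 16.325 stand-frame TCP mm [-1.444e+02  2.000e-01  2.431e+02] rpy [-179.9    0.2   76.6] F [-0.  -0.4 -0.2] w 0.0004
```

View pics/w8.png

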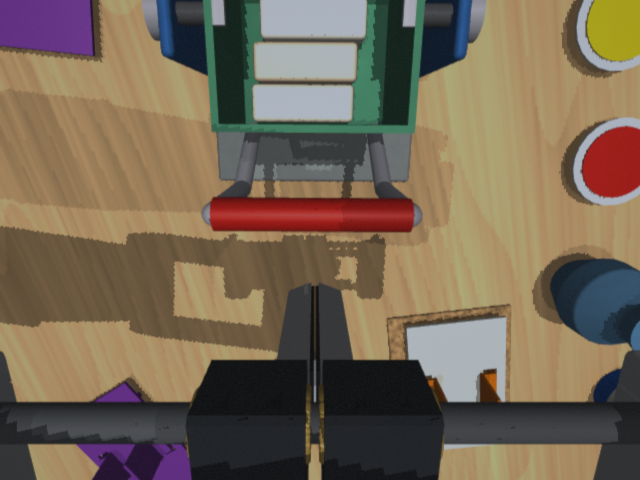

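View pics/s8.png

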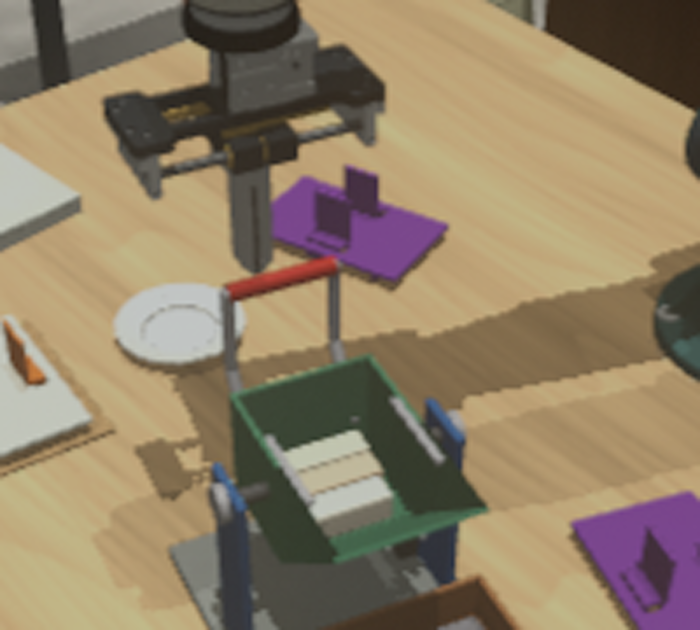

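```bash
python3 -m inch '[{"grip":0,"dx":0.5,"dy":0,"dz":0,"rx":0,"ry":0,"rz":0},{"grip":0,"dx":0.4,"dy":0,"dz":0,"rx":0,"ry":0,"rz":0},{"grip":0,"dx":0.3,"dy":0,"dz":0,"rx":0,"ry":0,"rz":0},{"grip":0,"dx":0.3,"dy":0,"dz":0,"rx":0,"ry":0,"rz":0}]'; python3 -c "
from h import *
st()"
```

```text
time: 16.92
tool_pos: [0.5003, -0.0803, 0.2443]
ee_rot: [-3.141, 0.016, 1.33]
wrist_force: [-9.4, -20.1, 10.3]
width: 0.0008
t 16.925 stand-frame TCP mm [-1.106e+02 -1.000e-01  2.443e+02] rpy [-180.     0.9   76.2] F [ -9.4 -20.1  10.3] w 0.0008
```

```bash
python3 -m inch '[{"grip":0,"dx":0.15,"dy":0,"dz":-0.1,"rx":0,"ry":-0.1,"rz":-0.05}]'; python3 -c "
from h import *
st()"
```

```text
time: 17.05
tool_pos: [0.5003, -0.0796, 0.2462]
ee_rot: [-3.14, 0.032, 1.332]
wrist_force: [-1.4, -7.5, -6.2]
width: 0.0003
t 17.05 stand-frame TCP mm [-1.099e+02  1.000e-01  2.462e+02] rpy [-179.9    1.9   76.3] F [-1.4 -7.5 -6.2] w 0.0003
```

```bash
python3 -m inch '[{"grip":0,"dx":0.25,"dy":0,"dz":-0.2,"rx":0,"ry":0,"rz":0},{"grip":0,"dx":0.25,"dy":0,"dz":-0.2,"rx":0,"ry":0,"rz":0}]'; python3 -c "
from h import *
st()"
```

```text
time: 17.3
tool_pos: [0.5004, -0.0766, 0.2502]
ee_rot: [-3.132, 0.056, 1.322]
wrist_force: [-1.7, -16.0, -12.4]
width: 0.0
t 17.3 stand-frame TCP mm [-106.9    0.7  250.2] rpy [-179.5    3.2   75.8] F [ -1.7 -16.  -12.4] w 0.0
```

```bash
python3 -m inch '[{"grip":0,"dx":0.4,"dy":0,"dz":-0.2,"rx":0,"ry":0.3,"rz":-0.1},{"grip":0,"dx":0.4,"dy":0,"dz":-0.2,"rx":0,"ry":0.3,"rz":0}]'; python3 -c "
from h import *
st()"
```

```text
time: 17.55
tool_pos: [0.5013, -0.0725, 0.2537]
ee_rot: [-3.124, 0.041, 1.315]
wrist_force: [-3.5, -20.5, -6.9]
width: 0.0003
t 17.55 stand-frame TCP mm [-102.7    0.8  253.7] rpy [-179.     2.3   75.3] F [ -3.5 -20.5  -6.9] w 0.0003
```

```bash
python3 - <<'E'
from h import *
from bench import cams
import cv2
p=cams.snapshot("wrist");cv2.imwrite("pics/w9.png",p["frame"][:,:,::-1]);
p=cams.snapshot("scene");cv2.imwrite("pics/s9.png",cv2.resize(p["frame"][110:290,220:420,::-1],None,fx=3.5,fy=3.5,interpolation=cv2.INTER_CUBIC))
st()
E
```

```text
t 17.65 stand-frame TCP mm [-98.7   0.5 256.9] rpy [-179.2    1.8   75.5] F [-4.8 -6.8  7.4] w 0.0004
```

View pics/w9.png

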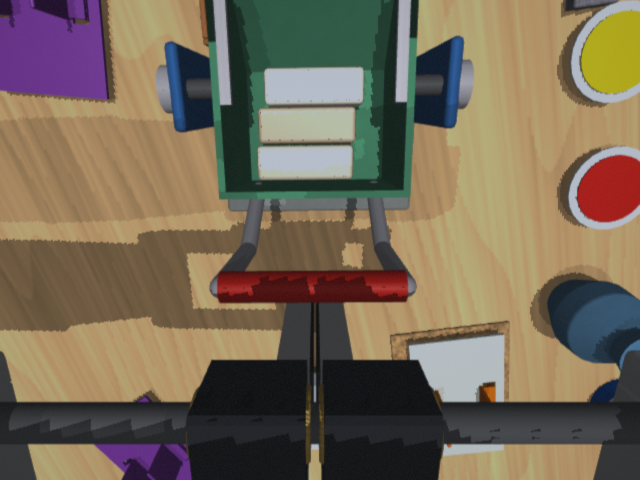

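View pics/s9.png

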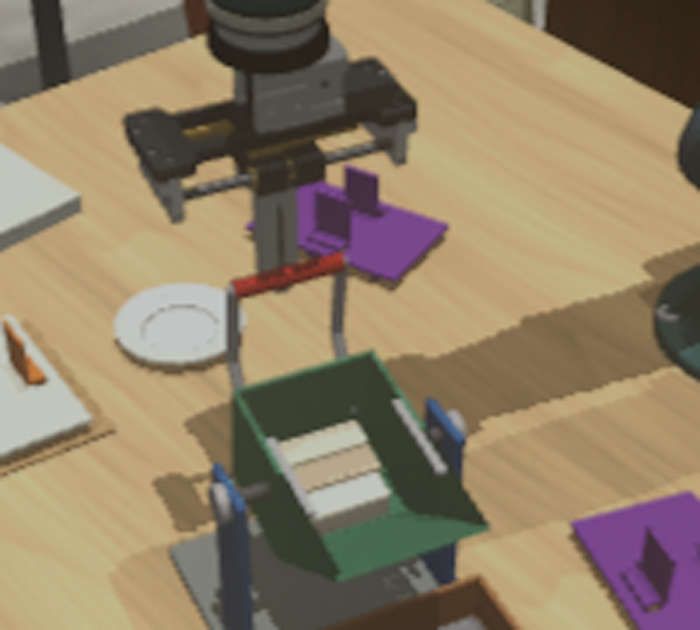

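```bash
python3 -m inch '[{"grip":0,"dx":0.5,"dy":0,"dz":-0.35,"rx":-0.05,"ry":0.2,"rz":-0.1},{"grip":0,"dx":0.5,"dy":0,"dz":-0.3,"rx":-0.05,"ry":0.1,"rz":-0.05},{"grip":0,"dx":0.5,"dy":0,"dz":-0.2,"rx":0,"ry":0.1,"rz":0},{"grip":0,"dx":0.5,"dy":0,"dz":-0.15,"rx":0,"ry":0.1,"rz":0}]'; python3 -c "
from h import *
st()"
```

```text
time: 18.15
tool_pos: [0.5133, -0.0247, 0.282]
ee_rot: [-3.134, 0.001, 1.322]
wrist_force: [-2.4, -4.4, -0.0]
width: 0.0004
t 18.15 stand-frame TCP mm [-5.34e+01  2.00e-01  2.82e+02] rpy [-1.796e+02  1.000e-01  7.580e+01] F [-2.4 -4.4 -0. ] w 0.0004
```

```bash
python3 -m inch '[{"grip":0,"dx":0.5,"dy":0,"dz":0,"rx":0,"ry":0,"rz":-0.1},{"grip":0,"dx":0.5,"dy":0,"dz":0,"rx":0,"ry":0,"rz":0},{"grip":0,"dx":0.5,"dy":0,"dz":0,"rx":0,"ry":0.05,"rz":0},{"grip":0,"dx":0.5,"dy":0,"dz":0.05,"rx":0,"ry":0.05,"rz":0},{"grip":0,"dx":0.5,"dy":0,"dz":0.1,"rx":0,"ry":0.05,"rz":0},{"grip":0,"dx":0.5,"dy":0,"dz":0.15,"rx":0,"ry":0.05,"rz":0}]'; python3 -c "
from h import *
st()"
```

```text
time: 18.9
tool_pos: [0.5308, 0.044, 0.2847]
ee_rot: [3.136, 0.003, 1.323]
wrist_force: [-2.4, -5.8, 2.9]
width: 0.0006
t 18.9 stand-frame TCP mm [ 17.4  -0.7 284.7] rpy [179.7   0.2  75.8] F [-2.4 -5.8  2.9] w 0.0006
```

```bash
python3 -m inch '[{"grip":0,"dx":0.45,"dy":0,"dz":0.3,"rx":0,"ry":0.05,"rz":-0.1},{"grip":0,"dx":0.4,"dy":0,"dz":0.3,"rx":0,"ry":0.05,"rz":0},{"grip":0,"dx":0.35,"dy":0,"dz":0.3,"rx":0,"ry":0.05,"rz":0},{"grip":0,"dx":0.3,"dy":0,"dz":0.25,"rx":0,"ry":0.05,"rz":0}]'; python3 -c "
from h import *
st()"
```

```text
time: 19.4
tool_pos: [0.5409, 0.0791, 0.2636]
ee_rot: [3.124, -0.007, 1.329]
wrist_force: [-2.7, -3.9, 4.4]
width: 0.0005
t 19.4 stand-frame TCP mm [ 53.9  -2.4 263.6] rpy [179.   -0.4  76.2] F [-2.7 -3.9  4.4] w 0.0005
```

```bash
python3 -m inch '[{"grip":0,"dx":0.25,"dy":0,"dz":0.15,"rx":0.1,"ry":0,"rz":0},{"grip":0,"dx":0.2,"dy":0,"dz":0.1,"rx":0,"ry":0,"rz":0}]'; python3 -c "
from h import *
st()"
```

```text
time: 19.65
tool_pos: [0.5425, 0.0857, 0.2598]
ee_rot: [3.13, 0.006, 1.325]
wrist_force: [-6.2, -16.6, 9.3]
width: 0.0003
t 19.65 stand-frame TCP mm [ 60.8  -2.4 259.8] rpy [179.3   0.4  75.9] F [ -6.2 -16.6   9.3] w 0.0003
```

```bash
python3 -m inch '[{"grip":0,"dx":0.15,"dy":0,"dz":0,"rx":0,"ry":0,"rz":0},{"grip":0,"dx":0.15,"dy":0,"dz":0,"rx":0,"ry":0,"rz":0},{"grip":0,"dx":0.15,"dy":0,"dz":0,"rx":0,"ry":0,"rz":0},{"grip":0,"dx":0.15,"dy":0,"dz":0,"rx":0,"ry":0,"rz":0},{"grip":0,"dx":0.15,"dy":0,"dz":0,"rx":0,"ry":0,"rz":0},{"grip":0,"dx":0.15,"dy":0,"dz":0,"rx":0,"ry":0,"rz":0},{"grip":0,"dx":0.15,"dy":0,"dz":0,"rx":0,"ry":0,"rz":0},{"grip":0,"dx":0.15,"dy":0,"dz":0,"rx":0,"ry":0,"rz":0}]'; python3 - <<'E'
from h import *
from bench import cams
import cv2
p=cams.snapshot("scene");cv2.imwrite("pics/s10.png",cv2.resize(p["frame"][110:370,220:420,::-1],None,fx=2.3,fy=2.3,interpolation=cv2.INTER_CUBIC))
p=cams.snapshot("wrist");cv2.imwrite("pics/w10.png",p["frame"][:,:,::-1]);
st()
E
```

```text
time: 20.65
tool_pos: [0.5419, 0.085, 0.2609]
ee_rot: [3.132, 0.082, 1.294]
wrist_force: [-2.9, -12.0, 0.8]
width: 0.0003
t 20.75 stand-frame TCP mm [ 60.   -2.  260.8] rpy [179.5   4.7  74.2] F [ -3.  -13.4   1.6] w 0.0004
```

View pics/s10.png

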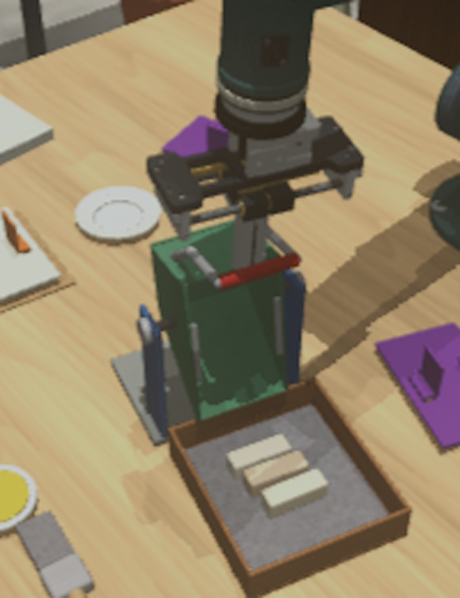

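View pics/w10.png

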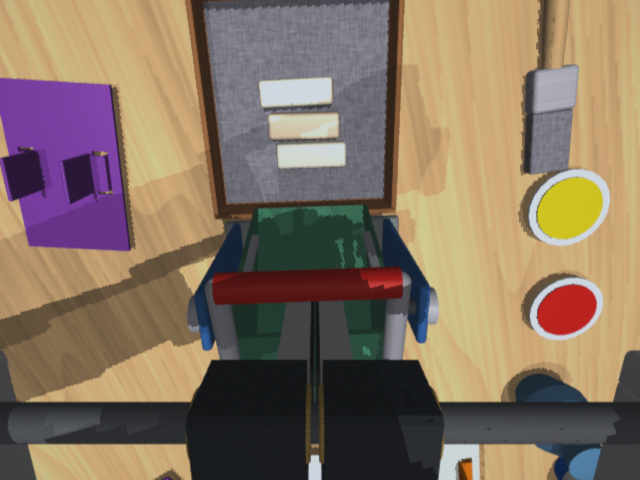

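```bash
python3 -m inch '[{"grip":0,"dx":0.25,"dy":0,"dz":0,"rx":0,"ry":0.4,"rz":-0.2},{"grip":0,"dx":0.2,"dy":0,"dz":0,"rx":0,"ry":0.3,"rz":-0.1}]'; python3 -c "
from h import *
st()"; python3 -m inch '[{"grip":0,"dx":-0.6,"dy":0,"dz":-0.4,"rx":0,"ry":0.1,"rz":0},{"grip":0,"dx":-1,"dy":0,"dz":-0.4,"rx":0,"ry":0.1,"rz":0},{"grip":0,"dx":-1,"dy":0,"dz":-0.1,"rx":0,"ry":0,"rz":0},{"grip":0,"dx":-1,"dy":0,"dz":0,"rx":0,"ry":0,"rz":0},{"grip":0,"dx":-1,"dy":0,"dz":0,"rx":0,"ry":0,"rz":0},{"grip":0,"dx":-1,"dy":0,"dz":0.2,"rx":0,"ry":0,"rz":0},{"grip":0,"dx":-1,"dy":0,"dz":0.3,"rx":0,"ry":0,"rz":0},{"grip":0,"dx":-1,"dy":0,"dz":0.3,"rx":0,"ry":0,"rz":0},{"grip":0,"dx":-1,"dy":0,"dz":0.2,"rx":0,"ry":0,"rz":0},{"grip":0,"dx":-1,"dy":0,"dz":0,"rx":0,"ry":0,"rz":0},{"grip":0,"dx":-0.5,"dy":0,"dz":0,"rx":0,"ry":0,"rz":0},{"grip":0,"dx":0,"dy":0,"dz":0,"rx":0,"ry":0,"rz":0}]'; python3 -c "
from h import *
st()"
```

```text
time: 21.0
tool_pos: [0.5422, 0.0853, 0.2604]
ee_rot: [3.135, 0.046, 1.311]
wrist_force: [-3.8, -15.0, 2.0]
width: 0.0001
t 21.0 stand-frame TCP mm [ 60.3  -2.2 260.4] rpy [179.6   2.7  75.1] F [ -3.8 -15.    2. ] w 0.0001
time: 22.5
tool_pos: [0.4779, -0.1591, 0.2658]
ee_rot: [3.134, 0.028, 1.318]
wrist_force: [0.2, -0.3, -0.0]
width: 0.0004
t 22.5 stand-frame TCP mm [-192.3    3.3  265.8] rpy [179.6   1.6  75.5] F [ 0.2 -0.3 -0. ] w 0.0004
```

Let it settle and check.

```bash
python3 -m inch '[{"grip":0,"dx":-0.3,"dy":0,"dz":0,"rx":0,"ry":0,"rz":0},{"grip":0,"dx":0,"dy":0,"dz":0,"rx":0,"ry":0,"rz":0},{"grip":0,"dx":0,"dy":0,"dz":0,"rx":0,"ry":0,"rz":0},{"grip":0,"dx":0,"dy":0,"dz":0,"rx":0,"ry":0,"rz":0}]'; python3 - <<'E'
from h import *
from bench import cams
import cv2
p=cams.snapshot("scene");cv2.imwrite("pics/s11.png",p["frame"][:,:,::-1]);cv2.imwrite("pics/s11z.png",cv2.resize(p["frame"][110:370,180:420,::-1],None,fx=2.3,fy=2.3,interpolation=cv2.INTER_CUBIC))
p=cams.snapshot("wrist");cv2.imwrite("pics/w11.png",p["frame"][:,:,::-1]);
CAM["w"]=(395.665,314.453,242.075,p["eye"],p["orientation"])
P=T(S,[[-.095,-.04,.25],[-.095,.04,.25]]); print("bar ends expected wrist",proj("w",P).round(),"scene",proj("scene",P).round(),((proj("scene",P)-[180,110])*2.3).round())
p=cams.snapshot("top");cv2.imwrite("pics/t11.png",p["frame"][:,:,::-1])
st()
E
```

```text
time: 23.0
tool_pos: [0.4769, -0.1644, 0.2663]
ee_rot: [3.133, 0.026, 1.322]
wrist_force: [0.5, 0.0, -0.4]
width: 0.0003
bar ends expected wrist [[413.  74.]
 [222.  76.]] scene [[284. 194.]
 [314. 185.]] [[238. 193.]
 [309. 174.]]
t 23.15 stand-frame TCP mm [-197.9    3.1  266.2] rpy [179.5   1.5  75.7] F [ 0.2 -0.2 -0.4] w 0.0004
```

View pics/s11z.png

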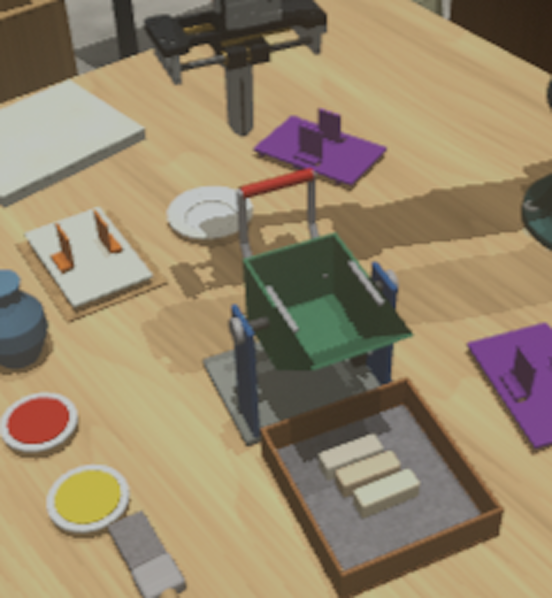

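View pics/w11.png

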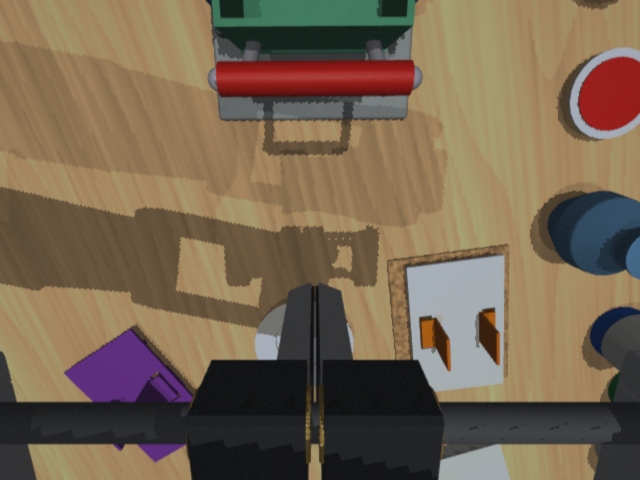

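View pics/t11.png

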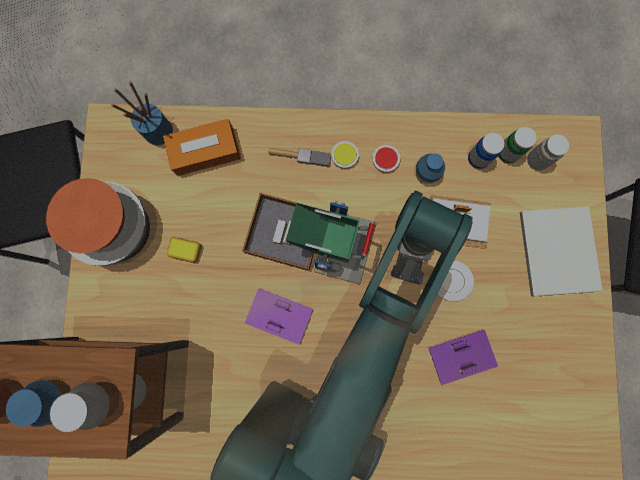

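```bash
python3 - <<'E'
import cv2,numpy as np
def red(f,box):
    a=cv2.imread(f)[box[1]:box[3],box[0]:box[2]].astype(int); m=(a[...,2]>120)&(a[...,1]<60)&(a[...,0]<60); y,x=np.nonzero(m); return len(x),x.mean()+box[0],y.mean()+box[1]
print(red("pics/scene0.png",(275,175,325,205)),red("pics/s11.png",(275,175,325,205)))
print(red("pics/top0.png",(355,210,385,265)),red("pics/t11.png",(355,210,385,265)))
E
```

```text
(33, np.float64(302.6666666666667), np.float64(188.93939393939394)) (38, np.float64(301.7105263157895), np.float64(189.21052631578948))
(96, np.float64(367.8020833333333), np.float64(237.96875)) (107, np.float64(367.97196261682245), np.float64(237.38317757009347))
```

Bar is back at its home position to within a pixel; handing in.

```bash
python3 -c "
from bench import robot
print(robot.close_job())"
```

```text
the job is handed in; nothing more can be done
None
```

The job is done and handed in, with the clock at about 23 s of the 69 s allowed. No verdict is reported, so these are my own last checks.

- **Cover:** I squeezed both tabs (opening 40 mm), lifted the cover straight up and set it on the cork mat, releasing it only after contact showed at about 10 N. It lies flat and upright, about 2–3 mm from the mat's centre by the wrist and scene cameras. The cameras disagreed by up to about 10 mm in absolute y. I aimed at an average of their mat positions, then trimmed by comparing cover and mat within one camera.
- **Bucket:** I pushed the red bar past its latch, which took about 20 N at the tool, more than the 11 N stated. I kept pushing until it met the stop at about 17 N and held it there for over a second. All three kiln posts then lay in the tray.
- **Swing back:** I backed the tool off and let the bucket return. The bar is within about 1 pixel of where it started in both the scene and top pictures. I took that as latched but did not test the latch itself.
- **Everything else:** The other objects looked undisturbed in the final pictures, and the gripper was touching nothing. I compared those only by eye.

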